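# Set out the chocolate lollies on the pastry counter

### The job

Get the lolly display ready for opening: move every lolly from the drying block into the white display stand, each stick through a hole of its own and all the way down onto the base board, flat faces towards the customers' side (the brass strip), and never lay or drop a lolly on the counter. Stand the price ticket centred in front of the stand on the customers' side, parallel to it, and the jar of meringues in line with the stand off its end nearest the domed cake plate, each with a gap of about 3 cm to the stand. Leave the cup and the sugar shaker where they are.

Things in the scene. Friction and masses are not known exactly. Their poses are not given: they have to be found in the camera images.
- stand: display stand, fixed: base board 142 (x) x 200 (y) mm, 8 mm thick, where the stick ends come to rest; a 16 mm gap; then a white slab 130 x 196 mm, z 24 to 60 mm, with six through holes of 11.5 mm. Origin: centre of its underside, z up. Its +x side, with a brass strip on the slab's edge, is the customers' side, away from the robot
- hole1 (a point): mouth of a stand hole, its centre at the height of the slab's top face (60 mm up); +27, -75 mm in the stand's x, y
- hole2 (a point): mouth of a stand hole, its centre at the height of the slab's top face (60 mm up); +27, -15 mm in the stand's x, y
- hole3 (a point): mouth of a stand hole, its centre at the height of the slab's top face (60 mm up); +27, +45 mm in the stand's x, y
- hole4 (a point): mouth of a stand hole, its centre at the height of the slab's top face (60 mm up); -45, -45 mm in the stand's x, y
- hole5 (a point): mouth of a stand hole, its centre at the height of the slab's top face (60 mm up); -45, +15 mm in the stand's x, y
- hole6 (a point): mouth of a stand hole, its centre at the height of the slab's top face (60 mm up); -45, +75 mm in the stand's x, y
- block: the drying block, fixed: solid brown wood 140 mm (its x) by 190 mm (its y), 55 mm high, origin at the centre of its underside; six blind holes of 9.4 mm, 40 mm deep, at x = -40, +40 and y = -62, 0, +62 mm. It stands at one side of the display stand (left or right varies), the domed cake plate at the other
- lolly1: lolly (dark chocolate with white piping), 32 g, 115 mm tall: stick 8 mm thick, ends rounded, under an upright disc 40 mm across, 16 mm thick, centre 95 mm above the stick's lower end. Origin: the stick's lower end; z up the stick; the disc's flat faces look along +x and -x. Starts standing in a block hole, lower end 15 mm above the counter, leaning up to 0.04 rad. May be absent
- lolly2: lolly (dark chocolate with pink piping), 32 g, 115 mm tall: stick 8 mm thick, ends rounded, under an upright disc 40 mm across, 16 mm thick, centre 95 mm above the stick's lower end. Origin: the stick's lower end; z up the stick; the disc's flat faces look along +x and -x. Starts standing in a block hole, lower end 15 mm above the counter, leaning up to 0.04 rad. May be absent
- lolly3: lolly (white chocolate with dark piping), 32 g, 115 mm tall: stick 8 mm thick, ends rounded, under an upright disc 40 mm across, 16 mm thick, centre 95 mm above the stick's lower end. Origin: the stick's lower end; z up the stick; the disc's flat faces look along +x and -x. Starts standing in a block hole, lower end 15 mm above the counter, leaning up to 0.04 rad. May be absent
- lolly4: lolly (white chocolate with pink piping), 32 g, 115 mm tall: stick 8 mm thick, ends rounded, under an upright disc 40 mm across, 16 mm thick, centre 95 mm above the stick's lower end. Origin: the stick's lower end; z up the stick; the disc's flat faces look along +x and -x. Starts standing in a block hole, lower end 15 mm above the counter, leaning up to 0.04 rad. May be absent
- lolly5: lolly (pink with white piping), 32 g, 115 mm tall: stick 8 mm thick, ends rounded, under an upright disc 40 mm across, 16 mm thick, centre 95 mm above the stick's lower end. Origin: the stick's lower end; z up the stick; the disc's flat faces look along +x and -x. Starts standing in a block hole, lower end 15 mm above the counter, leaning up to 0.04 rad. May be absent
- lolly6: lolly (milk chocolate with white piping), 32 g, 115 mm tall: stick 8 mm thick, ends rounded, under an upright disc 40 mm across, 16 mm thick, centre 95 mm above the stick's lower end. Origin: the stick's lower end; z up the stick; the disc's flat faces look along +x and -x. Starts standing in a block hole, lower end 15 mm above the counter, leaning up to 0.04 rad. May be absent
- ticket: the price ticket: upright wooden tablet 12 mm thick (its x), 62 mm wide (its y), top 100 mm up, with a white picture on both sides, on a dark steel foot 44 mm (x) by 70 mm (y), 12 mm high; 160 g. Origin: centre of its underside; the tablet faces +x and -x alike
- jar: the glass jar of mini meringues: a round glass foot 68 mm across and 12 mm high, on it the glass body 54 mm in diameter up to 95 mm, then a cork 50 mm across up to 110 mm; 240 g. Origin: centre of its underside, z up
- dome: footed glass cake plate under a glass dome, fixed: plate 170 mm across over its beaded edge, 164 mm high with the knob. Origin: centre of its underside
- cup: white coffee cup, 64 mm across, 58 mm high, standing in the near part of the counter; origin at the centre of its underside; not part of the job
- sugar: sugar shaker, 62 mm across, 110 mm high with its steel top, standing in the near part of the counter; origin at the centre of its underside; not part of the job
Things that resemble listed ones, but are neither listed nor needed, are in the scene too. What is shaped like the lolly4 but orange or red is not meant.

How it is judged (in metres and radians):
At the end, for the whole second after the job is handed in: Each lolly stands in a stand hole, stick on the base board (5 mm), upright (0.17 rad), faces to the front (0.26). Ticket: before the brass side, centred (18 mm), parallel (0.2). Jar: off the end nearest the dome, on the centre line (20 mm). Both upright, 12 to 50 mm clear of the stand. All at rest (x of lolly1 in the frame of stand between -0.05 and 0.05 m and y of lolly1 in the frame of stand between -0.09 and 0.09 m and z of lolly1 in the frame of stand between 0.004 and 0.013 m and angle between each of lolly1, lolly2, lolly3, lolly4, lolly5, lolly6's own z axis and vertical below 0.17 rad and angle between the x axis of each of lolly1, lolly2, lolly3, lolly4, lolly5, lolly6 and the x axis of stand, either way round below 0.26 rad and linear speed of each of lolly1, lolly2, lolly3, lolly4, lolly5, lolly6, ticket, jar below 0.03 m/s and x of lolly2 in the frame of stand between -0.05 and 0.05 m and y of lolly2 in the frame of stand between -0.09 and 0.09 m and z of lolly2 in the frame of stand between 0.004 and 0.013 m and x of lolly3 in the frame of stand between -0.05 and 0.05 m and y of lolly3 in the frame of stand between -0.09 and 0.09 m and z of lolly3 in the frame of stand between 0.004 and 0.013 m and x of lolly4 in the frame of stand between -0.05 and 0.05 m and y of lolly4 in the frame of stand between -0.09 and 0.09 m and z of lolly4 in the frame of stand between 0.004 and 0.013 m and x of lolly5 in the frame of stand between -0.05 and 0.05 m and y of lolly5 in the frame of stand between -0.09 and 0.09 m and z of lolly5 in the frame of stand between 0.004 and 0.013 m and x of lolly6 in the frame of stand between -0.05 and 0.05 m and y of lolly6 in the frame of stand between -0.09 and 0.09 m and z of lolly6 in the frame of stand between 0.004 and 0.013 m and x of ticket in the frame of stand between 0.105 and 0.143 m and y of ticket in the frame of stand between -0.018 and 0.018 m and angle between the x axis of ticket and the x axis of stand, either way round below 0.2 rad and angle between each of ticket, jar's own z axis and vertical below 0.1 rad and height (world z) of each of ticket, jar below 0.006 m and x of jar in the frame of stand between -0.02 and 0.02 m and ((y of dome in the frame of stand above 0 m and y of jar in the frame of stand between 0.146 and 0.184 m) or (y of dome in the frame of stand below 0 m and y of jar in the frame of stand between -0.184 and -0.146 m))); the robot touches nothing.
It fails at once if a lolly is laid or dropped on the counter (angle between any of lolly1, lolly2, lolly3, lolly4, lolly5, lolly6's own z axis and vertical above 1 rad).
It fails at once if the cup is shifted more than 3 cm (distance of cup from where it was at the start of the episode above 0.03 m).
It fails at once if the sugar shaker is shifted more than 3 cm (distance of sugar from where it was at the start of the episode above 0.03 m).
Of lolly1, lolly2, lolly3, lolly4, lolly5, lolly6 only 4 to 6 are there at a start; the rules pass over those that are not, and their reading is None.
At some moment in a run one of ticket, jar may be knocked a few centimetres aside while the robot is not near it.
It also fails if it takes over 210 s, if anything falls off the work surface, if the arm or the gripper's body presses on something with over 40 N, if the wrist force passes 120 N, or if a joint passes its speed limit or range.

### The arm

A 6-joint arm with a two-finger parallel gripper is mounted at the origin on the work surface. World frame = base frame: x ahead of the robot, y to its left, z up, the work surface at z = 0. Lengths are in mm, angles in rad, forces in N, time in s.
With the tool pointing down it reaches from about 350 to 975 mm from the base axis. Payload 7.1 kg.
Tool frame: the origin (TCP) lies midway between the tips of the shut fingers; the grasp point (between the pads) lies 19 mm behind it; z points along the fingers, y is the line along which they close (so a half turn about z gives the same grasp; the last joint's range is limited). The gripper opens to 88 mm and grips with 3 to 60 N. Pads are 20 mm wide; open, the fingers measure 115 mm over their backs; the gripper's body (75 mm by 178 mm) begins 61 mm behind the grasp point.
Start: joints at [1.27, 0.423, 1.63, -0, 1.089, -0.019], TCP at [173.771, 600.34, 222.675] pointing down, gripper open.
Joint ranges: [-3, 3], [-0.9, 2.11], [0.09, 2.58], [-1.31, 4.45], [0.11, 2.69], [-2.54, 2.54]. Speed limits (rad/s): [2.39, 2.39, 3.01, 3.14, 3.14, 3.14].

### API

Orientations are given as a rotation vector (axis times angle).
In Python, from workcell import ctrl gives the robot as it stands. The module is installed in compiled form; this text tells all that it offers.
- The arm moves only by the tool apply_moves, never from a script. Its argument "targets" is a list of rows, each a list of 3 entries, a list of its own where there are three numbers: the opening, from -1 (shut) to 1 (fully open), then the shift along the tool's x, y, z normalised to -1 to 1, where 1 is 5 cm, then the turn, a rotation vector about the tool's x, y, z normalised to -1 to 1, where 1 is 90 degrees. In form: [[jaw, [x, y, z], [wx, wy, wz]], ...]. A call has 1 to 8 rows; each row shifts and turns the commanded pose from where the row before left it, along the tool's axes as they then stand; what a row does not reach is not made up. A row lasts 1/8 s, in which the tool goes at most 62.5 mm and 10.7 degrees, less where a joint would pass 70% of its speed; a pose out of reach is approached as far as the arm can. A call with a number of a shift or a turn outside -1 to 1 is refused whole. A call with a gripper value outside its range is refused whole. The fingers move at their own pace and stop on an object; the grip force is fixed at half the most. Time passes only in rows, so rows that do not move let the fingers close. It gives the time, the measured TCP pose, the force, the opening and the grip force at its end, in the units of the state.
- ctrl.get_obs(): the state, without advancing time (a new reading comes with each control period).
- ctrl.get_image(name): name is "scene" or "top"; returns a dict with "pixels" (480x640x3 uint8, blue, green, red), "camera_matrix" (3x3 intrinsics, pixels), "view" (4x4, takes a point from world to camera coordinates). Camera axes: x right, y down, z forward; pixel columns grow to the right and rows downward; lengths in mm; the calibration is good to about 2 mm. A picture is of the moment at which its call begins. There is no depth.
- ctrl.close_job(): hands the job in; it is judged then, once.
Trained networks look in the newest picture that a camera, given by its name, has taken for a name from the list of things; names that differ only in an ending like _2 or _b are one class to them, and where a whole thing is asked for, a point or a joint stands for the part that bears it (a point fixed in the world has none). Each returns a list of dicts, best first, with "score" (0 to 1); they miss things now and then, are a little off and sometimes report something else, mostly with a low value. They report only what shows in the picture. A call takes as long as a camera call. They do not tell look-alikes from the thing itself.
- ctrl.masks_of(label, camera): "region" (480x640 bool, what is visible of it) and "bbox" ([left, top, right, bottom] in pixels, round what is visible of it).
- ctrl.pinpoint(label, camera): "xy" ([column, row] in pixels: a listed point, or the origin of a listed thing).
The state is a dict: "t": time; "qpos": joint angles; "qvel": joint speeds; "joint_torque": joint torques, N m; "ee_pos": TCP position; "orientation": TCP orientation; "ft_force": force on the tool from outside, world axes, zero at the start; "moment": the same for the moment, N m; "width": finger opening in mm; "grasp_force": force on a finger pad.
Only numpy, scipy, OpenCV 4.12 (cv2) and the standard library are available. Lean on these libraries where they do the work, as an engineer would, in place of code of your own. Each camera call takes 0.05 s, during which the arm holds its last target. There are 200 camera calls.

## Working session

There is one attempt and no reset: what is moved stays moved. The work goes in short steps, Python scripts to look and compute and a tool call to move; the robot and the scene stay as the last step left them, time stands still between calls to the robot, and variables do not carry over. Pictures are saved under pics/ and viewed, at most 14 in all, crops included, and the job is handed in when it is done.

Besides the shell and the picture viewer there is one more tool, called after ">>>" as name([rows], argument=value, ...), one row to a line, values as JSON. apply_moves: Moves the arm, as the interface text tells. Scaled input: -1 to 1 covers 5 cm each way for a shift and 90 degrees each way for a turn. Its arguments: {"type":"object","properties":{"targets":{"type":"array"}},"required":["targets"]}

```bash
mkdir -p pics
cat > h.py <<'E'
import numpy as np, cv2
from workcell import ctrl
def cam(n):
    im=ctrl.get_image(n); return im['pixels'],np.array(im['camera_matrix']),np.array(im['view'])
def back(uv,K,V,z):
    R,t=V[:3,:3],V[:3,3]; c=-R.T@t
    d=R.T@np.linalg.inv(K)@np.array([uv[0],uv[1],1.]); return c+d*(z-c[2])/d[2]
def proj(p,K,V):
    q=K@(V[:3,:3]@np.asarray(p,float)+V[:3,3]); return q[:2]/q[2]
E
python3 - <<'E'
from h import *
o=ctrl.get_obs(); print({k:np.round(v,3) for k,v in o.items()})
for n in('top','scene'):
    p,K,V=cam(n); cv2.imwrite(f'pics/{n}0.png',p); print(n,K.tolist(),np.round(V,4).tolist())
    for l in ['stand','block','hole1','hole2','hole3','hole4','hole5','hole6']+['lolly%d'%i for i in range(1,7)]+['ticket','jar','dome','cup','sugar']:
        r=ctrl.pinpoint(l,n); print(l,[(np.round(a['xy']).tolist(),round(float(a['score']),2),np.round(back(a['xy'],K,V,60 if 'hole' in l else 15 if 'lolly' in l else 0)[:2]).tolist()) for a in r[:2]])
E
```

```text
{'t': np.float64(0.0), 'qpos': array([ 1.27 ,  0.424,  1.631, -0.   ,  1.089, -0.019]), 'qvel': array([-0.001, -0.001,  0.   ,  0.001,  0.   ,  0.001]), 'joint_torque': array([ 4.0000e-03, -5.4462e+01, -2.7368e+01,  6.5000e-02,  2.3000e-02,
       -0.0000e+00]), 'ee_pos': array([173.614, 599.827, 221.895]), 'orientation': array([-4.41e-01, -3.11e+00,  2.00e-03]), 'ft_force': array([0.506, 0.929, 0.561]), 'moment': array([-0.028, -0.003,  0.031]), 'grasp_force': np.float64(0.0), 'width': np.float64(88.061)}
top [[505.1885323785481, 0.0, 326.16775098323006], [0.0, 505.1885323785481, 237.98765285997268], [0.0, 0.0, 1.0]] [[0.0027, -1.0, 0.009, 7.9562], [-0.994, -0.0037, -0.1095, 497.502], [0.1095, -0.0086, -0.9939, 1017.535], [0.0, 0.0, 0.0, 1.0]]
stand [([336.0, 229.0], 0.78, [520.0, -11.0])]
block [([496.0, 227.0], 0.69, [526.0, -352.0]), ([173.0, 232.0], 0.69, [512.0, 334.0])]
hole1 [([326.0, 245.0], 0.89, [480.0, 10.0]), ([351.0, 216.0], 0.8, [538.0, -39.0])]
hole2 [([326.0, 245.0], 0.89, [480.0, 10.0]), ([351.0, 216.0], 0.8, [538.0, -39.0])]
hole3 [([326.0, 245.0], 0.89, [480.0, 10
[... 2172 characters left out ...]
], 0.69, [674.0, -344.0])]
lolly3 [([306.0, 372.0], 0.76, [676.0, -257.0]), ([272.0, 409.0], 0.69, [674.0, -344.0])]
lolly4 [([306.0, 372.0], 0.76, [676.0, -257.0]), ([272.0, 409.0], 0.69, [674.0, -344.0])]
lolly5 [([306.0, 372.0], 0.76, [676.0, -257.0]), ([272.0, 409.0], 0.69, [674.0, -344.0])]
lolly6 [([306.0, 372.0], 0.76, [676.0, -257.0]), ([272.0, 409.0], 0.69, [674.0, -344.0])]
ticket [([419.0, 246.0], 0.81, [673.0, 196.0])]
jar [([338.0, 338.0], 0.88, [672.0, -154.0]), ([207.0, 283.0], 0.6, [357.0, -184.0])]
dome [([389.0, 201.0], 0.75, [519.0, 338.0])]
cup [([307.0, 209.0], 0.81, [358.0, 177.0]), ([207.0, 281.0], 0.72, [351.0, -180.0])]
sugar [([207.0, 279.0], 0.95, [348.0, -176.0])]
```

View pics/top0.png

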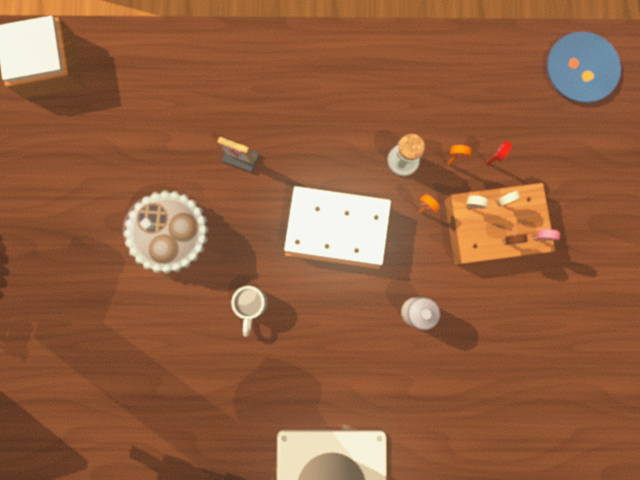

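View pics/scene0.png

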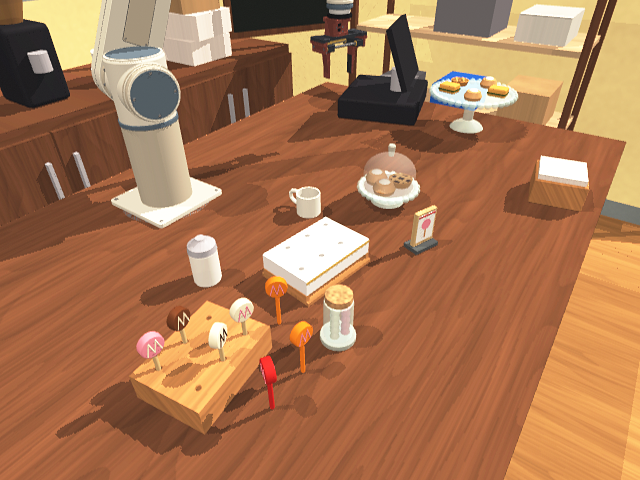

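The top view shows four real lollies in the block on the right: two white, one brown and one pink, at about (477,201), (509,198), (516,239) and (548,235). Orange and red decoys stand beside the block. The stand is at (337,228), the jar at (405,160), the ticket at (240,155) and the dome at (166,232). The scene view agrees.

Run:
```python
from h import *
import pickle
D={}
for n in('top','scene'):
    p,K,V=cam(n); D[n]=dict(p=p,K=K,V=V)
    for l in ['stand','block','lolly4','ticket','jar','dome']:
        r=ctrl.masks_of(l,n); D[n][l]=r
        print(n,l,[(np.round(a['bbox']).tolist(),round(float(a['score']),2),int(a['region'].sum())) for a in r[:9]])
    D[n]['holes']=ctrl.pinpoint('hole1',n)
    print('holes',[(np.round(a['xy'],1).tolist(),round(float(a['score']),2),np.round(back(a['xy'],K,V,60)[:2]).tolist()) for a in D[n]['holes']])
    D[n]['lp']=ctrl.pinpoint('lolly1',n)
    print('lol',[(np.round(a['xy'],1).tolist(),round(float(a['score']),2),np.round(back(a['xy'],K,V,15)[:2]).tolist()) for a in D[n]['lp']])
pickle.dump(D,open('d.pkl','wb'))
p=D['top']['p']; a=cv2.resize(p[170:280,280:400],None,fx=3.3,fy=3.3,interpolation=2); b=cv2.resize(p[170:280,430:570],None,fx=3.3,fy=3.3,interpolation=2)
cv2.imwrite('pics/c1.png',cv2.resize(np.hstack([a,b]),(800,340)))
```

```text
top stand [([219.0, 138.0, 257.0, 172.0], 0.22, 843)]
top block [([445.0, 185.0, 553.0, 265.0], 0.72, 6044)]
top lolly4 [([469.0, 196.0, 488.0, 206.0], 0.81, 223), ([450.0, 144.0, 470.0, 166.0], 0.81, 216), ([503.0, 235.0, 528.0, 244.0], 0.75, 218), ([487.0, 142.0, 511.0, 165.0], 0.71, 247), ([498.0, 192.0, 518.0, 203.0], 0.62, 190), ([536.0, 228.0, 560.0, 240.0], 0.51, 242), ([418.0, 196.0, 439.0, 211.0], 0.48, 236), ([402.0, 297.0, 440.0, 326.0], 0.33, 951), ([285.0, 186.0, 393.0, 272.0], 0.25, 6876)]
top ticket [([220.0, 136.0, 260.0, 173.0], 0.62, 801), ([536.0, 229.0, 560.0, 241.0], 0.3, 254)]
top jar [([387.0, 137.0, 424.0, 176.0], 0.67, 1057), ([124.0, 190.0, 209.0, 277.0], 0.25, 5344)]
top dome [([124.0, 189.0, 209.0, 274.0], 0.93, 5430), ([402.0, 298.0, 440.0, 330.0], 0.69, 987)]
holes [([295.9, 241.5], 0.9, [487.0, 70.0]), ([349.6, 213.6], 0.83, [543.0, -37.0]), ([356.2, 248.8], 0.79, [472.0, -50.0]), ([376.3, 216.5], 0.75, [538.0, -91.0]), ([327.5, 246.4], 0.75, [477.0, 7.0]), ([315.3, 210.6], 0.58, [549.0, 32.0])]
lol [([420.7, 211.9], 0.81, [555.0, -190.0]), ([496.1, 206
[... 802 characters left out ...]
8.0, 275.0, 411.0], 0.58, 452), ([265.0, 214.0, 372.0, 309.0], 0.27, 5639)]
scene ticket [([403.0, 206.0, 435.0, 257.0], 0.62, 1017)]
scene jar [([321.0, 288.0, 356.0, 349.0], 0.74, 1916)]
scene dome [([359.0, 147.0, 422.0, 212.0], 0.69, 2610), ([261.0, 221.0, 368.0, 308.0], 0.5, 5614)]
holes [([307.0, 231.5], 0.88, [471.0, 25.0]), ([338.5, 242.0], 0.84, [552.0, 31.0]), ([322.5, 252.9], 0.82, [545.0, -20.0]), ([302.0, 267.4], 0.77, [538.0, -83.0]), ([285.7, 247.2], 0.62, [469.0, -49.0]), ([327.0, 223.1], 0.56, [489.0, 78.0]), ([207.7, 366.9], 0.16, [564.0, -365.0])]
lol [([279.9, 322.1], 0.73, [568.0, -194.0]), ([304.0, 372.1], 0.63, [673.0, -259.0]), ([270.2, 411.3], 0.61, [674.0, -348.0])]
```

View pics/c1.png

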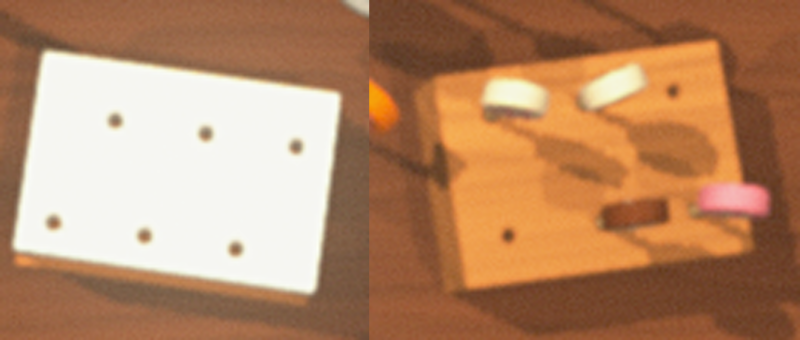

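```bash
cat > fit.py <<'E'
from h import *
import pickle
from scipy.optimize import least_squares, minimize
D=pickle.load(open('d.pkl','rb'))
def blob(n,uv,r=4):
    g=D[n]['p'].astype(float).sum(2)/3; u,v=np.round(uv).astype(int)
    for _ in range(3):
        w=g[v-r:v+r+1,u-r:u+r+1]; bg=np.median(np.r_[w[0],w[-1],w[:,0],w[:,-1]]); k=np.clip(bg-w-0.15*bg,0,None)
        yy,xx=np.mgrid[-r:r+1,-r:r+1]; c=np.array([u+(k*xx).sum()/k.sum(),v+(k*yy).sum()/k.sum()]); u,v=np.round(c).astype(int)
    return c
def pose2(P,Q): # model P -> Q
    f=lambda s:(np.c_[np.cos(s[2])*P[:,0]-np.sin(s[2])*P[:,1]+s[0],np.sin(s[2])*P[:,0]+np.cos(s[2])*P[:,1]+s[1]]-Q).ravel()
    a0=np.arctan2(*(Q[-1]-Q[0])[::-1])-np.arctan2(*(P[-1]-P[0])[::-1])
    r=least_squares(f,[*Q.mean(0),a0]); return r.x,r.fun
H=np.array([[27,-75],[27,-15],[27,45],[-45,-45],[-45,15],[-45,75.]])
def W(s,P): c,q=np.cos(s[2]),np.sin(s[2]); P=np.atleast_2d(P); return np.c_[c*P[:,0]-q*P[:,1]+s[0],q*P[:,0]+c*P[:,1]+s[1]]
E
python3 - <<'E'
from fit import *
S={}
for n in('top','scene'):
    K,V=D[n]['K'],D[n]['V']
    w=np.array([back(blob(n,a['xy'],4 if n=='top' else 3),K,V,60)[:2] for a in D[n]['holes'][:6]])
    s0=[517,-10,-0.12]
    idx=[np.argmin(np.linalg.norm(w-q,axis=1)) for q in W(s0,H)]
    s,e=pose2(H,w[idx]); S[n]=s; print(n,idx,np.round(s,3),np.round(e,1))
# block
n='top';K,V=D[n]['K'],D[n]['V']
q=[blob(n,u) for u in((528.1,199.1),(474.9,246.1))]; w=np.array([back(u,K,V,55)[:2] for u in q])
print(np.round(q,1),np.round(w,1),np.linalg.norm(w[0]-w[1]))
b,e=pose2(np.array([[40,-62],[-40,62.]]),w); print(b,e)
BH=np.array([[40,62],[40,0],[-40,0],[-40,-62.]])
print(W(b,BH))
print('edge check', [np.round(proj([*c,55],K,V),1).tolist() for c in W(b,[[70,95],[70,-95],[-70,-95],[-70,95]])])
# scene holes of block projected
K2,V2=D['scene']['K'],D['scene']['V']
sc=[blob('scene',proj([*x,55],K2,V2),4) for x in w]; print('scene', np.round([back(u,K2,V2,55)[:2] for u in sc],1))
# lollies
t=np.linspace(0,2*np.pi,40)
def disc(x,y,yaw,zc=110):
    P=[]
    for h in(-8,8): P.append(np.c_[h*np.cos(yaw)-20*np.cos(t)*np.sin(yaw)+x,h*np.sin(yaw)+20*np.cos(t)*np.cos(yaw)+y,zc+20*np.sin(t)])
    return np.vstack(P)
def rend(P,n):
    uv=np.array([proj(p,D[n]['K'],D[n]['V']) for p in P]); m=np.zeros((480*4,640*4),np.uint8)
    h=cv2.convexHull(((uv+.5)*4-.5).astype(np.float32)*16).astype(np.int32)
    cv2.fillConvexPoly(m,h,1,shift=4); return cv2.resize(m.astype(np.float32),(640,480),interpolation=cv2.INTER_AREA)
hsv={n:cv2.cvtColor(D[n]['p'],cv2.COLOR_BGR2HSV) for n in D}
for x,y in W(b,BH):
    best=None
    M={}
    for n in('top','scene'):
        c=proj([x,y,110],D[n]['K'],D[n]['V']); ds=[(np.linalg.norm(np.array(np.where(a['region'])[::-1]).mean(1)-c),i) for i,a in enumerate(D[n]['lolly4']) if a['region'].sum()<700]
        M[n]=D[n]['lolly4'][min(ds)[1]]['region'].astype(np.float32)
    def cost(v,ns):
        s=0
        for n in ns:
            r=rend(disc(*v),n); s+=1-np.minimum(r,M[n]).sum()/np.maximum(r,M[n]).sum()
        return s
    for ns in (['top'],['top','scene']):
      R=min((minimize(cost,[x,y,b[2]+a],args=(ns,),method='Nelder-Mead',options=dict(initial_simplex=[[x,y,b[2]+a],[x+4,y,b[2]+a],[x,y+4,b[2]+a],[x,y,b[2]+a+.3]],maxfev=90)) for a in(-.5,0,.5)),key=lambda r:r.fun)
      print(np.round([x,y],1),ns,np.round(R.x,3),round(R.fun,3))
E
```

```text
top [np.int64(3), np.int64(1), np.int64(5), np.int64(2), np.int64(4), np.int64(0)] [ 5.20443e+02 -1.21220e+01 -1.41000e-01] [-0.1 -0.3  0.   0.1  0.1  0.2 -0.1 -0.2 -0.1 -0.   0.   0.2]
scene [np.int64(3), np.int64(2), np.int64(1), np.int64(4), np.int64(0), np.int64(5)] [ 5.2154e+02 -8.7030e+00 -1.4000e-01] [-0.2  0.8 -0.5  0.6  0.8  0.  -0.6 -0.4  0.5 -0.4 -0.  -0.6]
[[528.2 199. ]
 [474.7 245.8]] [[ 576.  -401.7]
 [ 479.8 -289.5]] 147.80852541451347
[ 5.27868587e+02 -3.45632565e+02  1.35746491e-01] [-0.07862073  0.09170817  0.07862073 -0.09170817]
[[ 559.1101523  -278.78972949]
 [ 567.50061062 -340.21936574]
 [ 488.23656385 -351.04576356]
 [ 496.62702216 -412.47539981]]
edge check [[449.9, 194.5], [541.5, 182.6], [553.8, 250.2], [461.0, 262.6]]
scene [[ 577.5 -399. ]
 [ 481.4 -286.7]]
[ 559.1 -278.8] ['top'] [ 5.59500e+02 -2.80835e+02 -3.90000e-02] 0.127
[ 559.1 -278.8] ['top', 'scene'] [ 5.59640e+02 -2.77242e+02 -5.60000e-02] 0.351
[ 567.5 -340.2] ['top'] [ 5.68124e+02 -3.41233e+02  3.87000e-01] 0.107
[ 567.5 -340.2] ['top', 'scene'] [ 5.68068e+02 -3.41013e+02  4.30000e-01] 0.453
[ 488.2 -351. ] ['top'] [ 4.88540e+02 -3.51979e+02  1.44000e-01] 0.105
[ 488.2 -351. ] ['top', 'scene'] [ 4.88484e+02 -3.50520e+02  1.47000e-01] 0.34
[ 496.6 -412.5] ['top'] [ 4.97433e+02 -4.13618e+02 -5.40000e-02] 0.105
[ 496.6 -412.5] ['top', 'scene'] [ 4.9740e+02 -4.1171e+02 -4.9000e-02] 0.344
```

```bash
cat > plan.py <<'E'
from h import *
from scipy.spatial.transform import Rotation as Rn
import json
S=(521.1,-10.6,-0.1405)
def st(x,y): c,s=np.cos(S[2]),np.sin(S[2]); return c*x-s*y+S[0],s*x+c*y+S[1]
def plan(wps,step=48,start=None,th0=None):
    """wps: (x,y,z,theta(tool y dir),width mm or None, dwell rows)"""
    o=ctrl.get_obs(); p=np.array(o['ee_pos'] if start is None else start,float); R=Rn.from_rotvec(o['orientation']).as_matrix()
    th=np.arctan2(R[1,1],R[0,1]) if th0 is None else th0
    print('t',round(float(o['t']),1),'at',np.round(p,1),'th',round(th,3),'tilt',np.round(R[:2,2],4)); rows=[]
    for x,y,z,t,w,dw in wps:
        j=round(w/44-1,2); t=th+(t-th+np.pi/2)%np.pi-np.pi/2; T=np.array([x,y,z],float)
        n=max(1,int(np.ceil(max(np.linalg.norm(T-p)/step,abs(t-th)/np.radians(9.5)))))
        p0,t0=p.copy(),th
        for i in range(1,n+1):
            d=p0+(T-p0)*i/n-p; ty=np.array([np.cos(th),np.sin(th),0]); tx=np.array([-np.sin(th),np.cos(th),0])  # x = y x z(down)
            s=np.round(np.array([d@tx*-1 if False else d@np.cross(ty,[0,0,-1]),d@ty,-d[2]])/50,2); dt=round(-(t0+(t-t0)*i/n-th)/(np.pi/2),2)
            rows.append([j,[*map(float,s)],[0,0,dt]])
            p=p+50*(s[0]*np.cross(ty,[0,0,-1])+s[1]*ty+np.array([0,0,-s[2]])); th-=dt*np.pi/2
        rows+=[[j,[0,0,0],[0,0,0]]]*dw
    for i in range(0,len(rows),8): print(json.dumps(rows[i:i+8]).replace(' ',''))
    print('end',np.round(p,1),round(th,3))
E
python3 -c "
from plan import *
for h in [(27,-75),(27,45),(-45,-45),(-45,75)]: print(np.round(st(*h),1))
print(np.round(st(124,0),1),np.round(st(0,165),1))
plan([(450,100,230,.5,44,0),(560,-277.5,200,-.05,44,0),(560,-277.5,140,-.05,44,1)])"
```

```text
[537.3 -88.6]
[554.1  30.2]
[470.2 -48.9]
[487.  70.]
[643.9 -28. ] [544.2 152.8]
t 2.9 at [173.8 600.3 222.7] th 1.289 tilt [-0. -0.]
[[0.0,[-0.67,-0.67,-0.01],[0,0,0.04]],[0.0,[-0.72,-0.63,-0.01],[0,0,0.04]],[0.0,[-0.75,-0.59,-0.02],[0,0,0.05]],[0.0,[-0.8,-0.52,-0.01],[0,0,0.04]],[0.0,[-0.83,-0.47,-0.01],[0,0,0.04]],[0.0,[-0.85,-0.42,-0.01],[0,0,0.04]],[0.0,[-0.88,-0.36,-0.02],[0,0,0.04]],[0.0,[-0.9,-0.31,-0.01],[0,0,0.04]]]
[[0.0,[-0.92,-0.25,-0.01],[0,0,0.05]],[0.0,[-0.94,-0.18,-0.01],[0,0,0.04]],[0.0,[-0.94,-0.11,-0.01],[0,0,0.04]],[0.0,[-0.95,-0.06,-0.02],[0,0,0.04]],[0.0,[-0.85,-0.19,0.07],[0,0,0.04]],[0.0,[-0.87,-0.14,0.06],[0,0,0.04]],[0.0,[-0.87,-0.08,0.07],[0,0,0.04]],[0.0,[-0.87,-0.03,0.07],[0,0,0.04]]]
[[0.0,[-0.87,0.03,0.07],[0,0,0.04]],[0.0,[-0.88,0.08,0.06],[0,0,0.03]],[0.0,[-0.86,0.12,0.07],[0,0,0.04]],[0.0,[-0.86,0.18,0.07],[0,0,0.04]],[0.0,[-0.84,0.23,0.06],[0,0,0.04]],[0.0,[-0.0,0.0,0.6],[0,0,0.0]],[0.0,[-0.0,0.0,0.6],[0,0,0.0]],[0.0,[0,0,0],[0,0,0]]]
end [ 560.  -277.5  140.2] -0.046
```

>>> apply_moves([
  [0.0,[-0.67,-0.67,-0.01],[0,0,0.04]],
  [0.0,[-0.72,-0.63,-0.01],[0,0,0.04]],
  [0.0,[-0.75,-0.59,-0.02],[0,0,0.05]],
  [0.0,[-0.8,-0.52,-0.01],[0,0,0.04]],
  [0.0,[-0.83,-0.47,-0.01],[0,0,0.04]],
  [0.0,[-0.85,-0.42,-0.01],[0,0,0.04]],
  [0.0,[-0.88,-0.36,-0.02],[0,0,0.04]],
  [0.0,[-0.9,-0.31,-0.01],[0,0,0.04]],
])

```text
t: 3.9
ee_pos: [358.5, 265.6, 228.0]
orientation: [1.226, 2.892, 0.001]
ft_force: [0.3, 0.8, 0.0]
width: 43.9
grasp_force: 0.0
```

>>> apply_moves([
  [0.0,[-0.92,-0.25,-0.01],[0,0,0.05]],
  [0.0,[-0.94,-0.18,-0.01],[0,0,0.04]],
  [0.0,[-0.94,-0.11,-0.01],[0,0,0.04]],
  [0.0,[-0.95,-0.06,-0.02],[0,0,0.04]],
  [0.0,[-0.85,-0.19,0.07],[0,0,0.04]],
  [0.0,[-0.87,-0.14,0.06],[0,0,0.04]],
  [0.0,[-0.87,-0.08,0.07],[0,0,0.04]],
  [0.0,[-0.87,-0.03,0.07],[0,0,0.04]],
])

```text
t: 4.9
ee_pos: [499.3, -69.1, 216.8]
orientation: [1.927, 2.481, 0.0]
ft_force: [0.9, -0.5, -0.8]
width: 43.6
grasp_force: 0.0
```

>>> apply_moves([
  [0.0,[-0.87,0.03,0.07],[0,0,0.04]],
  [0.0,[-0.88,0.08,0.06],[0,0,0.03]],
  [0.0,[-0.86,0.12,0.07],[0,0,0.04]],
  [0.0,[-0.86,0.18,0.07],[0,0,0.04]],
  [0.0,[-0.84,0.23,0.06],[0,0,0.04]],
  [0.0,[0,0,0.6],[0,0,0]],
  [0.0,[0,0,0.6],[0,0,0]],
  [0.0,[0,0,0],[0,0,0]],
])

```text
t: 5.9
ee_pos: [558.4, -276.8, 138.0]
orientation: [-2.269, -2.166, 0.002]
ft_force: [-0.4, -0.0, 0.2]
width: 44.0
grasp_force: 0.0
```

```bash
python3 -c "
from plan import *
for i in range(3): ctrl.get_image('top'); print(np.round(ctrl.get_obs()['ee_pos'],2))
plan([(560,-277.5,115,-.05,44,0),(560,-277.5,91,-.05,44,1),(560,-277.5,91,-.05,5,4)])"
```

```text
[ 559.52 -277.22  139.64]
[ 560.33 -277.56  140.78]
[ 560.77 -277.71  141.43]
t 6.0 at [ 560.8 -277.7  141.4] th -0.046 tilt [ 0.0015 -0.0008]
[[0.0,[0.0,-0.02,0.53],[0,0,0.0]],[0.0,[0.0,0.0,0.48],[0,0,0.0]],[0.0,[0,0,0],[0,0,0]],[-0.89,[0.0,0.0,-0.0],[0,0,0.0]],[-0.89,[0,0,0],[0,0,0]],[-0.89,[0,0,0],[0,0,0]],[-0.89,[0,0,0],[0,0,0]],[-0.89,[0,0,0],[0,0,0]]]
end [ 559.8 -277.7   90.9] -0.046
```

>>> apply_moves([
  [0.0,[0,0,0.5],[0,0,0]],
  [0.0,[0,0,0.3],[0,0,0]],
  [0.0,[0,0,0.18],[0,0,0]],
  [0.0,[0,0,0],[0,0,0]],
  [-0.89,[0,0,0],[0,0,0]],
  [-0.89,[0,0,0],[0,0,0]],
  [-0.89,[0,0,0],[0,0,0]],
  [-0.89,[0,0,0],[0,0,0]],
])

```text
t: 7.05
ee_pos: [560.1, -277.5, 91.5]
orientation: [2.272, 2.169, 0.0]
ft_force: [1.0, 0.3, 1.7]
width: 15.9
grasp_force: 30.0
```

```bash
sed -i "s/^def plan(wps,step=48,start=None,th0=None):/def plan(wps,step=48,reset=False):\n    import os\n    start,th0=(None,None) if reset or not os.path.exists('cmd.json') else json.load(open('cmd.json'))/" plan.py; echo "    json.dump([p.tolist(),float(th)],open('cmd.json','w'))" >> plan.py
echo '[[560,-277.5,91.2],-0.046]' > cmd.json
python3 -c "
from plan import *
x,y=st(27,-75)
plan([(560,-277.5,230,-.046,5,0),(x,y,200,-.1405,5,0),(x,y,150,-.1405,5,4),(x,y,126,-.1405,5,2)])"
```

```text
t 7.0 at [ 560.  -277.5   91.2] th -0.046 tilt [ 0.0004 -0.0002]
[[-0.89,[0.0,0.0,-0.93],[0,0,0.0]],[-0.89,[0.0,0.0,-0.92],[0,0,0.0]],[-0.89,[0.0,0.0,-0.93],[0,0,0.0]],[-0.89,[0.75,-0.13,0.12],[0,0,0.01]],[-0.89,[0.75,-0.13,0.12],[0,0,0.01]],[-0.89,[0.75,-0.15,0.12],[0,0,0.02]],[-0.89,[0.74,-0.17,0.12],[0,0,0.01]],[-0.89,[0.73,-0.19,0.12],[0,0,0.01]]]
[[-0.89,[0.0,0.0,0.5],[0,0,0.0]],[-0.89,[0.0,0.0,0.5],[0,0,0.0]],[-0.89,[0,0,0],[0,0,0]],[-0.89,[0,0,0],[0,0,0]],[-0.89,[0,0,0],[0,0,0]],[-0.89,[0,0,0],[0,0,0]],[-0.89,[0.0,0.0,0.48],[0,0,0.0]],[-0.89,[0,0,0],[0,0,0]]]
[[-0.89,[0,0,0],[0,0,0]]]
end [537.2 -88.8 126.2] -0.14
```

>>> apply_moves([
  [-0.89,[0,0,-0.93],[0,0,0]],
  [-0.89,[0,0,-0.92],[0,0,0]],
  [-0.89,[0,0,-0.93],[0,0,0]],
  [-0.89,[0.75,-0.13,0.12],[0,0,0.01]],
  [-0.89,[0.75,-0.13,0.12],[0,0,0.01]],
  [-0.89,[0.75,-0.15,0.12],[0,0,0.02]],
  [-0.89,[0.74,-0.17,0.12],[0,0,0.01]],
  [-0.89,[0.73,-0.19,0.12],[0,0,0.01]],
])

```text
t: 8.05
ee_pos: [536.9, -87.6, 200.1]
orientation: [2.372, 2.059, 0.0]
ft_force: [0.9, 0.2, -0.6]
width: 15.5
grasp_force: 30.0
```

>>> apply_moves([
  [-0.89,[0,0,0.5],[0,0,0]],
  [-0.89,[0,0,0.5],[0,0,0]],
  [-0.89,[0,0,0],[0,0,0]],
  [-0.89,[0,0,0],[0,0,0]],
])

```text
t: 8.55
ee_pos: [537.7, -89.0, 150.9]
orientation: [2.372, 2.06, 0.001]
ft_force: [0.4, -0.4, 0.1]
width: 15.9
grasp_force: 30.0
```

```bash
python3 -c "
from h import *
for n in('top','scene'):
    p,K,V=cam(n); c=proj([537,-89,70],K,V).astype(int); cv2.imwrite('/tmp/x.png',p); q=cv2.resize(p[c[1]-45:c[1]+45,c[0]-48:c[0]+48],(400,375),interpolation=2)
    A=q if n=='top' else np.hstack([A,q])
cv2.imwrite('pics/ins1.png',A); print(np.round(ctrl.get_obs()['ee_pos'],1))"
```

```text
[537.9 -89.1 151.2]
```

View pics/ins1.png

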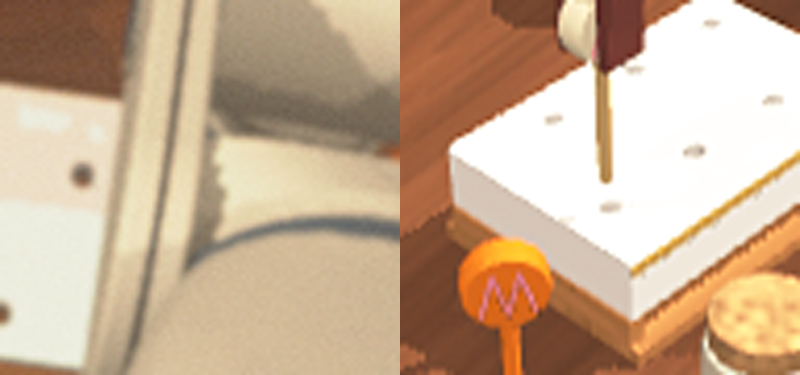

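The scene crop shows the tip at (606,182), about 15 mm above hole1 at (611,207), so it is nearly aligned. I'll lower and read the force.

>>> apply_moves([
  [-0.89,[0,0,0.24],[0,0,0]],
  [-0.89,[0,0,0.24],[0,0,0]],
  [-0.89,[0,0,0],[0,0,0]],
  [-0.89,[0,0,0],[0,0,0]],
])

```text
t: 9.15
ee_pos: [537.1, -88.8, 126.0]
orientation: [-2.371, -2.06, 0.001]
ft_force: [0.3, 0.4, -0.0]
width: 15.9
grasp_force: 30.0
```

>>> apply_moves([
  [-0.89,[0,0,0.3],[0,0,0]],
  [-0.89,[0,0,0.3],[0,0,0]],
  [-0.89,[0,0,0.22],[0,0,0]],
  [-0.89,[0,0,0],[0,0,0]],
])

```text
t: 9.65
ee_pos: [536.9, -88.7, 84.1]
orientation: [-2.371, -2.059, 0.001]
ft_force: [0.2, -0.3, 1.0]
width: 15.7
grasp_force: 30.0
```

```bash
echo '[[537.2,-88.8,85.2],-0.14]' > cmd.json
python3 -c "
from plan import *
x,y=537.2,-88.8
plan([(x,y,85.2,-.14,44,1),(x,y,170,-.14,44,0),(568.5,-339.3,170,.41,44,0),(568.5,-339.3,130,.41,44,1),(568.5,-339.3,91.2,.41,44,1),(568.5,-339.3,91.2,.41,5,3)])"
```

```text
t 9.7 at [537.2 -88.8  85.2] th -0.14 tilt [-0.0012  0.0002]
[[0.0,[0.0,0.0,-0.0],[0,0,0.0]],[0.0,[0,0,0],[0,0,0]],[0.0,[0.0,0.0,-0.85],[0,0,0.0]],[0.0,[0.0,0.0,-0.85],[0,0,0.0]],[0.0,[-0.81,0.22,0.0],[0,0,-0.06]],[0.0,[-0.83,0.14,0.0],[0,0,-0.06]],[0.0,[-0.84,0.07,0.0],[0,0,-0.06]],[0.0,[-0.84,-0.02,0.0],[0,0,-0.05]]]
[[0.0,[-0.84,-0.08,0.0],[0,0,-0.06]],[0.0,[-0.83,-0.16,0.0],[0,0,-0.06]],[0.0,[0.0,-0.0,0.8],[0,0,-0.0]],[0.0,[0,0,0],[0,0,0]],[0.0,[0.0,-0.0,0.78],[0,0,-0.0]],[0.0,[0,0,0],[0,0,0]],[-0.89,[0.0,-0.0,-0.0],[0,0,-0.0]],[-0.89,[0,0,0],[0,0,0]]]
[[-0.89,[0,0,0],[0,0,0]],[-0.89,[0,0,0],[0,0,0]]]
end [ 568.6 -339.5   91.2] 0.41
```

>>> apply_moves([
  [0.0,[0,0,0],[0,0,0]],
  [0.0,[0,0,0],[0,0,0]],
  [0.0,[0,0,-0.85],[0,0,0]],
  [0.0,[0,0,-0.85],[0,0,0]],
  [0.0,[-0.81,0.22,0],[0,0,-0.06]],
  [0.0,[-0.83,0.14,0],[0,0,-0.06]],
  [0.0,[-0.84,0.07,0],[0,0,-0.06]],
  [0.0,[-0.84,-0.02,0],[0,0,-0.05]],
])

```text
t: 10.65
ee_pos: [558.0, -257.0, 170.3]
orientation: [1.959, 2.455, 0.0]
ft_force: [0.3, 0.5, 0.3]
width: 44.0
grasp_force: 0.0
```

>>> apply_moves([
  [0.0,[-0.84,-0.08,0],[0,0,-0.06]],
  [0.0,[-0.83,-0.16,0],[0,0,-0.06]],
  [0.0,[0,0,0.8],[0,0,0]],
  [0.0,[0,0,0],[0,0,0]],
  [0.0,[0,0,0.48],[0,0,0]],
  [0.0,[0,0,0.3],[0,0,0]],
  [0.0,[0,0,0],[0,0,0]],
  [-0.89,[0,0,0],[0,0,0]],
])

```text
t: 11.65
ee_pos: [569.1, -339.6, 92.1]
orientation: [1.723, 2.626, 0.0]
ft_force: [-0.8, 0.2, 0.4]
width: 37.4
grasp_force: 0.0
```

>>> apply_moves([
  [-0.89,[0,0,0],[0,0,0]],
  [-0.89,[0,0,0],[0,0,0]],
  [-0.89,[0,0,0],[0,0,0]],
  [-0.89,[0,0,0],[0,0,0]],
])

```text
t: 12.15
ee_pos: [568.7, -339.7, 91.6]
orientation: [1.723, 2.626, -0.0]
ft_force: [0.2, 0.2, 2.9]
width: 16.0
grasp_force: 30.0
```

```bash
python3 -c "
from plan import *
x,y=st(27,45)
plan([(568.6,-339.5,230,.41,5,0),(x,y,220,-.1405,5,0),(x,y,145,-.1405,5,3),(x,y,126,-.1405,5,2),(x,y,85,-.14,5,1)])
p,K,V=cam('scene'); cv2.imwrite('pics/s2.png',p)"
```

```text
t 12.2 at [ 568.6 -339.5   91.2] th 0.41 tilt [ 0.0005 -0.0004]
[[-0.89,[0.0,-0.0,-0.93],[0,0,-0.0]],[-0.89,[0.0,-0.0,-0.92],[0,0,-0.0]],[-0.89,[0.0,-0.0,-0.93],[0,0,-0.0]],[-0.89,[0.86,0.33,0.03],[0,0,0.04]],[-0.89,[0.88,0.28,0.02],[0,0,0.05]],[-0.89,[0.9,0.21,0.03],[0,0,0.04]],[-0.89,[0.92,0.16,0.02],[0,0,0.05]],[-0.89,[0.92,0.08,0.03],[0,0,0.04]]]
[[-0.89,[0.92,0.02,0.02],[0,0,0.04]],[-0.89,[0.93,-0.03,0.03],[0,0,0.05]],[-0.89,[0.92,-0.11,0.02],[0,0,0.04]],[-0.89,[-0.0,-0.0,0.75],[0,0,0.0]],[-0.89,[-0.0,-0.0,0.75],[0,0,0.0]],[-0.89,[0,0,0],[0,0,0]],[-0.89,[0,0,0],[0,0,0]],[-0.89,[0,0,0],[0,0,0]]]
[[-0.89,[-0.0,-0.0,0.38],[0,0,0.0]],[-0.89,[0,0,0],[0,0,0]],[-0.89,[0,0,0],[0,0,0]],[-0.89,[-0.0,-0.0,0.82],[0,0,0.0]],[-0.89,[0,0,0],[0,0,0]]]
end [554.2  30.4  85.2] -0.14
```

View pics/s2.png

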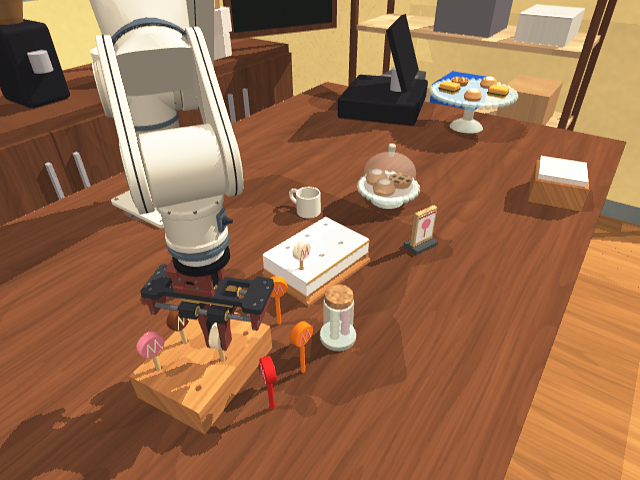

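The first white lolly now stands in the near-front hole at (302,255). The gripper holds the second white one at (215,335).

>>> apply_moves([
  [-0.89,[0,0,-0.93],[0,0,0]],
  [-0.89,[0,0,-0.92],[0,0,0]],
  [-0.89,[0,0,-0.93],[0,0,0]],
  [-0.89,[0.86,0.33,0.03],[0,0,0.04]],
  [-0.89,[0.88,0.28,0.02],[0,0,0.05]],
  [-0.89,[0.9,0.21,0.03],[0,0,0.04]],
  [-0.89,[0.92,0.16,0.02],[0,0,0.05]],
  [-0.89,[0.92,0.08,0.03],[0,0,0.04]],
])

```text
t: 13.2
ee_pos: [559.2, -106.9, 223.6]
orientation: [-2.152, -2.288, -0.0]
ft_force: [-0.9, -0.1, -0.2]
width: 16.0
grasp_force: 30.0
```

>>> apply_moves([
  [-0.89,[0.92,0.02,0.02],[0,0,0.04]],
  [-0.89,[0.93,-0.03,0.03],[0,0,0.05]],
  [-0.89,[0.92,-0.11,0.02],[0,0,0.04]],
  [-0.89,[0,0,0.75],[0,0,0]],
  [-0.89,[0,0,0.75],[0,0,0]],
  [-0.89,[0,0,0],[0,0,0]],
  [-0.89,[0,0,0],[0,0,0]],
  [-0.89,[0,0,0],[0,0,0]],
])

```text
t: 14.2
ee_pos: [555.3, 30.2, 146.8]
orientation: [2.371, 2.059, 0.003]
ft_force: [0.3, 0.8, -0.9]
width: 16.0
grasp_force: 30.0
```

>>> apply_moves([
  [-0.89,[0,0,0.2],[0,0,0]],
  [-0.89,[0,0,0.18],[0,0,0]],
  [-0.89,[0,0,0],[0,0,0]],
])

```text
t: 14.58
ee_pos: [553.8, 30.5, 125.3]
orientation: [-2.371, -2.059, 0.001]
ft_force: [-0.1, -0.0, -0.4]
width: 15.6
grasp_force: 30.0
```

>>> apply_moves([
  [-0.89,[0,0,0.3],[0,0,0]],
  [-0.89,[0,0,0.3],[0,0,0]],
  [-0.89,[0,0,0.22],[0,0,0]],
  [-0.89,[0,0,0],[0,0,0]],
])

```text
t: 15.08
ee_pos: [554.0, 30.4, 84.2]
orientation: [-2.371, -2.06, 0.001]
ft_force: [0.3, -0.8, 0.4]
width: 15.8
grasp_force: 30.0
```

```bash
python3 -c "
from plan import *
x,y=554.2,30.4; a=(489,-350)
plan([(x,y,85.2,-.14,44,1),(x,y,170,-.14,44,0),(*a,170,.145,44,0),(*a,130,.145,44,1),(*a,91.2,.145,44,1),(*a,91.2,.145,5,5)])
"
```

```text
t 15.1 at [554.2  30.4  85.2] th -0.14 tilt [-0.0011 -0.0001]
[[0.0,[0.0,0.0,-0.0],[0,0,0.0]],[0.0,[0,0,0],[0,0,0]],[0.0,[0.0,0.0,-0.85],[0,0,0.0]],[0.0,[0.0,0.0,-0.85],[0,0,0.0]],[0.0,[-0.86,-0.03,0.0],[0,0,-0.02]],[0.0,[-0.85,-0.05,0.0],[0,0,-0.02]],[0.0,[-0.86,-0.08,0.0],[0,0,-0.02]],[0.0,[-0.85,-0.1,0.0],[0,0,-0.02]]]
[[0.0,[-0.85,-0.14,0.0],[0,0,-0.02]],[0.0,[-0.84,-0.15,0.0],[0,0,-0.02]],[0.0,[-0.84,-0.19,0.0],[0,0,-0.02]],[0.0,[-0.83,-0.21,0.0],[0,0,-0.02]],[0.0,[-0.82,-0.24,0.0],[0,0,-0.02]],[0.0,[-0.0,0.0,0.8],[0,0,-0.0]],[0.0,[0,0,0],[0,0,0]],[0.0,[-0.0,0.0,0.78],[0,0,-0.0]]]
[[0.0,[0,0,0],[0,0,0]],[-0.89,[-0.0,0.0,-0.0],[0,0,-0.0]],[-0.89,[0,0,0],[0,0,0]],[-0.89,[0,0,0],[0,0,0]],[-0.89,[0,0,0],[0,0,0]],[-0.89,[0,0,0],[0,0,0]],[-0.89,[0,0,0],[0,0,0]]]
end [ 489.  -350.    91.2] 0.143
```

>>> apply_moves([
  [0.0,[0,0,0],[0,0,0]],
  [0.0,[0,0,0],[0,0,0]],
  [0.0,[0,0,-0.85],[0,0,0]],
  [0.0,[0,0,-0.85],[0,0,0]],
  [0.0,[-0.86,-0.03,0],[0,0,-0.02]],
  [0.0,[-0.85,-0.05,0],[0,0,-0.02]],
  [0.0,[-0.86,-0.08,0],[0,0,-0.02]],
  [0.0,[-0.85,-0.1,0],[0,0,-0.02]],
])

```text
t: 16.08
ee_pos: [525.0, -140.0, 170.3]
orientation: [2.236, 2.206, 0.0]
ft_force: [-0.4, -0.1, -0.4]
width: 44.0
grasp_force: 0.0
```

>>> apply_moves([
  [0.0,[-0.85,-0.14,0],[0,0,-0.02]],
  [0.0,[-0.84,-0.15,0],[0,0,-0.02]],
  [0.0,[-0.84,-0.19,0],[0,0,-0.02]],
  [0.0,[-0.83,-0.21,0],[0,0,-0.02]],
  [0.0,[-0.82,-0.24,0],[0,0,-0.02]],
  [0.0,[0,0,0.8],[0,0,0]],
  [0.0,[0,0,0],[0,0,0]],
  [0.0,[0,0,0.78],[0,0,0]],
])

```text
t: 17.08
ee_pos: [491.1, -351.2, 93.9]
orientation: [2.054, 2.37, 0.001]
ft_force: [0.2, 0.7, -0.0]
width: 43.7
grasp_force: 0.0
```

>>> apply_moves([
  [0.0,[0,0,0],[0,0,0]],
  [-0.89,[0,0,0],[0,0,0]],
  [-0.89,[0,0,0],[0,0,0]],
  [-0.89,[0,0,0],[0,0,0]],
  [-0.89,[0,0,0],[0,0,0]],
  [-0.89,[0,0,0],[0,0,0]],
])

```text
t: 17.82
ee_pos: [489.3, -350.3, 91.9]
orientation: [2.057, 2.373, 0.0]
ft_force: [-1.5, -0.8, 5.3]
width: 15.5
grasp_force: 30.0
```

```bash
python3 -c "
from plan import *
x,y=st(-45,-45)
plan([(489,-350,230,.143,5,0),(x,y,220,-.1405,5,0),(x,y,145,-.1405,5,3),(x,y,126,-.1405,5,2),(x,y,85,-.14,5,1)])"
```

```text
t 17.8 at [ 489.  -350.    91.2] th 0.143 tilt [ 0.001  -0.0008]
[[-0.89,[-0.0,0.0,-0.93],[0,0,-0.0]],[-0.89,[-0.0,0.0,-0.92],[0,0,-0.0]],[-0.89,[-0.0,0.0,-0.93],[0,0,-0.0]],[-0.89,[0.86,0.07,0.03],[0,0,0.03]],[-0.89,[0.86,0.03,0.03],[0,0,0.02]],[-0.89,[0.86,0.0,0.03],[0,0,0.03]],[-0.89,[0.86,-0.04,0.03],[0,0,0.02]],[-0.89,[0.86,-0.06,0.03],[0,0,0.03]]]
[[-0.89,[0.86,-0.11,0.02],[0,0,0.02]],[-0.89,[0.85,-0.13,0.03],[0,0,0.03]],[-0.89,[-0.0,-0.0,0.75],[0,0,0.0]],[-0.89,[-0.0,-0.0,0.75],[0,0,0.0]],[-0.89,[0,0,0],[0,0,0]],[-0.89,[0,0,0],[0,0,0]],[-0.89,[0,0,0],[0,0,0]],[-0.89,[-0.0,-0.0,0.38],[0,0,0.0]]]
[[-0.89,[0,0,0],[0,0,0]],[-0.89,[0,0,0],[0,0,0]],[-0.89,[-0.0,-0.0,0.82],[0,0,0.0]],[-0.89,[0,0,0],[0,0,0]]]
end [470.5 -48.9  85.2] -0.14
```

>>> apply_moves([
  [-0.89,[0,0,-0.93],[0,0,0]],
  [-0.89,[0,0,-0.92],[0,0,0]],
  [-0.89,[0,0,-0.93],[0,0,0]],
  [-0.89,[0.86,0.07,0.03],[0,0,0.03]],
  [-0.89,[0.86,0.03,0.03],[0,0,0.02]],
  [-0.89,[0.86,0,0.03],[0,0,0.03]],
  [-0.89,[0.86,-0.04,0.03],[0,0,0.02]],
  [-0.89,[0.86,-0.06,0.03],[0,0,0.03]],
])

```text
t: 18.82
ee_pos: [475.3, -133.7, 222.5]
orientation: [-2.291, -2.149, 0.0]
ft_force: [-0.4, -0.1, -0.1]
width: 15.6
grasp_force: 30.0
```

>>> apply_moves([
  [-0.89,[0.86,-0.11,0.02],[0,0,0.02]],
  [-0.89,[0.85,-0.13,0.03],[0,0,0.03]],
  [-0.89,[0,0,0.75],[0,0,0]],
  [-0.89,[0,0,0.75],[0,0,0]],
  [-0.89,[0,0,0],[0,0,0]],
  [-0.89,[0,0,0],[0,0,0]],
  [-0.89,[0,0,0.2],[0,0,0]],
  [-0.89,[0,0,0.18],[0,0,0]],
])

```text
t: 19.82
ee_pos: [471.0, -49.0, 126.4]
orientation: [2.371, 2.059, 0.002]
ft_force: [0.4, 0.3, 0.1]
width: 15.7
grasp_force: 30.0
```

>>> apply_moves([
  [-0.89,[0,0,0],[0,0,0]],
  [-0.89,[0,0,0],[0,0,0]],
])

```text
t: 20.08
ee_pos: [470.5, -48.9, 126.2]
orientation: [2.372, 2.06, 0.0]
ft_force: [0.8, -0.5, 0.4]
width: 15.8
grasp_force: 30.0
```

>>> apply_moves([
  [-0.89,[0,0,0.3],[0,0,0]],
  [-0.89,[0,0,0.3],[0,0,0]],
  [-0.89,[0,0,0.22],[0,0,0]],
  [-0.89,[0,0,0],[0,0,0]],
])

```text
t: 20.58
ee_pos: [470.1, -48.8, 84.2]
orientation: [-2.371, -2.059, 0.001]
ft_force: [-1.5, 0.9, 1.0]
width: 15.5
grasp_force: 30.0
```

```bash
python3 -c "
from plan import *
x,y=470.5,-48.9; a=(497.6,-411.5)
plan([(x,y,85.2,-.14,44,1),(x,y,170,-.14,44,0),(*a,170,-.05,44,0),(*a,130,-.05,44,1),(*a,91.2,-.05,44,1),(*a,91.2,-.05,5,5)])
"
```

```text
t 20.6 at [470.5 -48.9  85.2] th -0.14 tilt [-0.0014  0.0002]
[[0.0,[-0.0,0.0,-0.0],[0,0,0.0]],[0.0,[0,0,0],[0,0,0]],[0.0,[-0.0,0.0,-0.85],[0,0,0.0]],[0.0,[-0.0,0.0,-0.85],[0,0,0.0]],[0.0,[-0.89,0.19,0.0],[0,0,-0.01]],[0.0,[-0.89,0.18,0.0],[0,0,-0.0]],[0.0,[-0.89,0.18,0.0],[0,0,-0.01]],[0.0,[-0.89,0.17,0.0],[0,0,-0.01]]]
[[0.0,[-0.9,0.15,0.0],[0,0,-0.01]],[0.0,[-0.9,0.14,0.0],[0,0,-0.0]],[0.0,[-0.9,0.14,0.0],[0,0,-0.01]],[0.0,[-0.9,0.12,0.0],[0,0,-0.01]],[0.0,[0.0,-0.0,0.8],[0,0,0.0]],[0.0,[0,0,0],[0,0,0]],[0.0,[0.0,-0.0,0.78],[0,0,0.0]],[0.0,[0,0,0],[0,0,0]]]
[[-0.89,[0.0,-0.0,-0.0],[0,0,0.0]],[-0.89,[0,0,0],[0,0,0]],[-0.89,[0,0,0],[0,0,0]],[-0.89,[0,0,0],[0,0,0]],[-0.89,[0,0,0],[0,0,0]],[-0.89,[0,0,0],[0,0,0]]]
end [ 497.7 -411.6   91.2] -0.046
```

>>> apply_moves([
  [0.0,[0,0,0],[0,0,0]],
  [0.0,[0,0,0],[0,0,0]],
  [0.0,[0,0,-0.85],[0,0,0]],
  [0.0,[0,0,-0.85],[0,0,0]],
  [0.0,[-0.89,0.19,0],[0,0,-0.01]],
  [0.0,[-0.89,0.18,0],[0,0,0]],
  [0.0,[-0.89,0.18,0],[0,0,-0.01]],
  [0.0,[-0.89,0.17,0],[0,0,-0.01]],
])

```text
t: 21.58
ee_pos: [484.0, -231.4, 170.2]
orientation: [2.322, 2.116, 0.0]
ft_force: [0.4, -0.6, 0.0]
width: 43.9
grasp_force: 0.0
```

>>> apply_moves([
  [0.0,[-0.9,0.15,0],[0,0,-0.01]],
  [0.0,[-0.9,0.14,0],[0,0,0]],
  [0.0,[-0.9,0.14,0],[0,0,-0.01]],
  [0.0,[-0.9,0.12,0],[0,0,-0.01]],
  [0.0,[0,0,0.8],[0,0,0]],
  [0.0,[0,0,0],[0,0,0]],
  [0.0,[0,0,0.78],[0,0,0]],
  [0.0,[0,0,0],[0,0,0]],
])

```text
t: 22.58
ee_pos: [496.3, -409.8, 89.9]
orientation: [-2.268, -2.167, 0.001]
ft_force: [0.3, -0.6, 0.7]
width: 43.6
grasp_force: 0.0
```

>>> apply_moves([
  [-0.89,[0,0,0],[0,0,0]],
  [-0.89,[0,0,0],[0,0,0]],
  [-0.89,[0,0,0],[0,0,0]],
  [-0.89,[0,0,0],[0,0,0]],
  [-0.89,[0,0,0],[0,0,0]],
])

```text
t: 23.2
ee_pos: [497.9, -411.9, 92.0]
orientation: [2.271, 2.169, 0.0]
ft_force: [-0.9, 0.3, 5.2]
width: 15.9
grasp_force: 30.0
```

```bash
python3 -c "
from plan import *
x,y=st(-45,75)
plan([(497.7,-411.6,230,-.046,5,0),(x,y,220,-.1405,5,0),(x,y,145,-.1405,5,3),(x,y,126,-.1405,5,2),(x,y,85,-.14,5,1)])"
```

```text
t 23.2 at [ 497.7 -411.6   91.2] th -0.046 tilt [ 0.0009 -0.0008]
[[-0.89,[-0.0,0.0,-0.93],[0,0,0.0]],[-0.89,[-0.0,0.0,-0.92],[0,0,0.0]],[-0.89,[-0.0,0.0,-0.93],[0,0,0.0]],[-0.89,[0.87,-0.06,0.02],[0,0,0.01]],[-0.89,[0.88,-0.07,0.02],[0,0,0.0]],[-0.89,[0.87,-0.08,0.02],[0,0,0.01]],[-0.89,[0.87,-0.08,0.01],[0,0,0.0]],[-0.89,[0.87,-0.09,0.02],[0,0,0.01]]]
[[-0.89,[0.87,-0.1,0.02],[0,0,0.0]],[-0.89,[0.87,-0.1,0.02],[0,0,0.01]],[-0.89,[0.87,-0.11,0.02],[0,0,0.0]],[-0.89,[0.87,-0.12,0.02],[0,0,0.01]],[-0.89,[0.86,-0.13,0.02],[0,0,0.0]],[-0.89,[0.87,-0.12,0.01],[0,0,0.01]],[-0.89,[0.0,-0.0,0.75],[0,0,0.0]],[-0.89,[0.0,-0.0,0.75],[0,0,0.0]]]
[[-0.89,[0,0,0],[0,0,0]],[-0.89,[0,0,0],[0,0,0]],[-0.89,[0,0,0],[0,0,0]],[-0.89,[0.0,-0.0,0.38],[0,0,0.0]],[-0.89,[0,0,0],[0,0,0]],[-0.89,[0,0,0],[0,0,0]],[-0.89,[0.0,-0.0,0.82],[0,0,0.0]],[-0.89,[0,0,0],[0,0,0]]]
end [487.2  69.9  85.2] -0.14
```

>>> apply_moves([
  [-0.89,[0,0,-0.93],[0,0,0]],
  [-0.89,[0,0,-0.92],[0,0,0]],
  [-0.89,[0,0,-0.93],[0,0,0]],
  [-0.89,[0.87,-0.06,0.02],[0,0,0.01]],
  [-0.89,[0.88,-0.07,0.02],[0,0,0]],
  [-0.89,[0.87,-0.08,0.02],[0,0,0.01]],
  [-0.89,[0.87,-0.08,0.01],[0,0,0]],
  [-0.89,[0.87,-0.09,0.02],[0,0,0.01]],
])

```text
t: 24.2
ee_pos: [492.3, -191.3, 225.5]
orientation: [-2.323, -2.115, 0.0]
ft_force: [-0.3, -0.7, -0.5]
width: 15.4
grasp_force: 30.0
```

>>> apply_moves([
  [-0.89,[0.87,-0.1,0.02],[0,0,0]],
  [-0.89,[0.87,-0.1,0.02],[0,0,0.01]],
  [-0.89,[0.87,-0.11,0.02],[0,0,0]],
  [-0.89,[0.87,-0.12,0.02],[0,0,0.01]],
  [-0.89,[0.86,-0.13,0.02],[0,0,0]],
  [-0.89,[0.87,-0.12,0.01],[0,0,0.01]],
  [-0.89,[0,0,0.75],[0,0,0]],
  [-0.89,[0,0,0.75],[0,0,0]],
])

```text
t: 25.2
ee_pos: [487.4, 70.7, 144.6]
orientation: [2.37, 2.062, 0.002]
ft_force: [0.1, 0.9, -0.8]
width: 16.2
grasp_force: 30.0
```

>>> apply_moves([
  [-0.89,[0,0,0],[0,0,0]],
  [-0.89,[0,0,0],[0,0,0]],
  [-0.89,[0,0,0.2],[0,0,0]],
  [-0.89,[0,0,0.18],[0,0,0]],
  [-0.89,[0,0,0],[0,0,0]],
  [-0.89,[0,0,0],[0,0,0]],
])

```text
t: 25.95
ee_pos: [487.3, 69.9, 126.2]
orientation: [-2.372, -2.06, 0.0]
ft_force: [-0.2, -0.4, 0.4]
width: 16.1
grasp_force: 30.0
```

>>> apply_moves([
  [-0.89,[0,0,0.3],[0,0,0]],
  [-0.89,[0,0,0.3],[0,0,0]],
  [-0.89,[0,0,0.22],[0,0,0]],
  [-0.89,[0,0,0],[0,0,0]],
  [0.0,[0,0,0],[0,0,0]],
  [0.0,[0,0,0],[0,0,0]],
  [0.0,[0,0,-0.85],[0,0,0]],
  [0.0,[0,0,-0.85],[0,0,0]],
])

```text
t: 26.95
ee_pos: [486.7, 69.8, 170.7]
orientation: [-2.371, -2.059, 0.002]
ft_force: [1.1, 0.4, 0.4]
width: 43.7
grasp_force: 0.0
```

>>> apply_moves([
  [0.0,[0,0,-1],[0,0,0]],
  [0.0,[0,-0.8,-1],[0,0,0]],
  [0.0,[0.3,-0.8,0],[0,0,0]],
  [0.0,[0.7,-0.2,0],[0,0,0]],
])

```text
t: 27.45
ee_pos: [404.2, 131.7, 269.7]
orientation: [2.373, 2.058, 0.002]
ft_force: [1.6, 0.6, 0.2]
width: 44.1
grasp_force: 0.0
```

```bash
python3 -c "
from h import *
print(np.round(ctrl.get_obs()['ee_pos'],1))
import pickle; D={}
for n in('top','scene'):
    p,K,V=cam(n); cv2.imwrite('pics/%s3.png'%n,p); D[n]=dict(p=p,K=K,V=V)
    for l in('ticket','jar'):
        D[n][l]=ctrl.masks_of(l,n)
        print(n,l,[(np.round(back(a['xy'],K,V,0)[:2],1).tolist(),round(float(a['score']),2)) for a in ctrl.pinpoint(l,n)],[(np.round(a['bbox']).tolist(),round(float(a['score']),2)) for a in D[n][l]])
pickle.dump(D,open('d2.pkl','wb'))
a=D['top']['p'][100:300,190:440]; b=D['scene']['p'][190:360,240:450]
cv2.imwrite('pics/c3.png',np.hstack([cv2.resize(a,(400,320),interpolation=2),cv2.resize(b,(395,320),interpolation=2)]))
"
```

```text
[404.2 131.7 269.7]
top ticket [([674.3, 191.8], 0.6), ([555.8, 29.2], 0.57), ([466.2, -52.4], 0.2)] []
top jar [([664.3, -159.1], 0.61)] [([386.0, 136.0, 425.0, 175.0], 0.62)]
scene ticket [([676.8, 193.4], 0.64)] [([403.0, 208.0, 436.0, 256.0], 0.9)]
scene jar [([669.2, -153.9], 0.77), ([350.8, -170.7], 0.5)] [([318.0, 286.0, 355.0, 348.0], 0.92)]
```

View pics/c3.png

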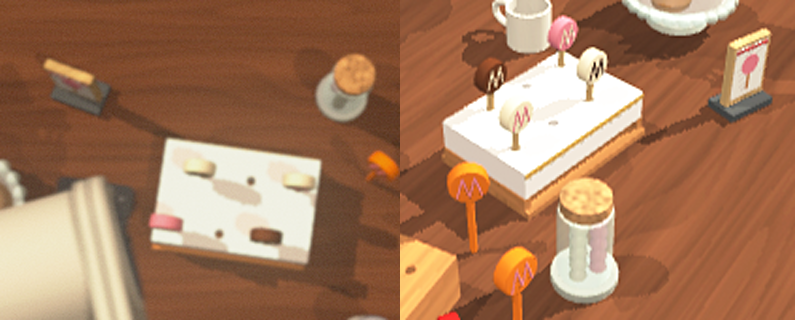

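All four lollies stand in the stand, with faces to the front. The ticket is at about (75,88) in the top crop and the jar at (345,88).

```bash
cat > obj.py <<'E'
from h import *
from scipy.optimize import minimize
t=np.linspace(0,2*np.pi,36)
def box(x,y,a,lx,ly,z0,z1):
    c,s=np.cos(a),np.sin(a); return np.array([[x+c*i*lx/2-s*j*ly/2,y+s*i*lx/2+c*j*ly/2,z] for i in(-1,1) for j in(-1,1) for z in(z0,z1)])
def cyl(x,y,d,z0,z1): return np.vstack([np.c_[x+d/2*np.cos(t),y+d/2*np.sin(t),0*t+z] for z in(z0,z1)])
def ticket(x,y,a): return [box(x,y,a,44,70,0,12),box(x,y,a,12,62,12,100)]
def jar(x,y,a=0): return [cyl(x,y,68,0,12),cyl(x,y,54,12,95),cyl(x,y,50,95,110)]
def rend(parts,K,V):
    m=np.zeros((1920,2560),np.uint8)
    for P in parts:
        uv=np.array([proj(p,K,V) for p in P]); cv2.fillConvexPoly(m,cv2.convexHull((((uv+.5)*4-.5)*16).astype(np.float32)).astype(np.int32),1,shift=4)
    return cv2.resize(m.astype(np.float32),(640,480),interpolation=cv2.INTER_AREA)
def fit(model,views,x0):
    def cost(v):
        s=0
        for M,K,V in views:
            r=rend(model(*v),K,V); s+=1-np.minimum(r,M).sum()/np.maximum(r,M).sum()
        return s
    x0=np.array(x0,float); R=minimize(cost,x0,method='Nelder-Mead',options=dict(initial_simplex=[x0,x0+[5,0,0],x0+[0,5,0],x0+[0,0,.2]],maxfev=120)); return np.round(R.x,3),round(R.fun,3)
E
python3 -c "
from obj import *
import pickle
A,B=pickle.load(open('d.pkl','rb')),pickle.load(open('d2.pkl','rb'))
f=lambda D,n,l:(D[n][l][0]['region'].astype(np.float32),D[n]['K'],D[n]['V'])
vt,vs,vs2=f(A,'top','ticket'),f(A,'scene','ticket'),f(B,'scene','ticket')
for v in([vt],[vs],[vs2],[vt,vs2]): print('ticket',fit(ticket,v,[674,194,-.27]))
for v in([f(B,'top','jar')],[f(B,'scene','jar')],[f(A,'scene','jar')]): print('jar',fit(jar,v,[668,-156,0]))
"
```

```text
ticket (array([ 6.74893e+02,  1.94644e+02, -3.77000e-01]), np.float64(0.082))
ticket (array([ 6.74653e+02,  1.98056e+02, -3.08000e-01]), np.float64(0.053))
ticket (array([ 6.74580e+02,  1.97685e+02, -3.33000e-01]), np.float64(0.044))
ticket (array([ 6.75150e+02,  1.95516e+02, -3.64000e-01]), np.float64(0.148))
jar (array([ 6.70148e+02, -1.56329e+02,  3.30000e-02]), np.float64(0.039))
jar (array([ 6.68979e+02, -1.51652e+02, -3.70000e-02]), np.float64(0.07))
jar (array([ 6.68562e+02, -1.50068e+02, -1.40000e-01]), np.float64(0.06))
```

```bash
python3 -c "
from plan import *
x,y=st(124,0); a=(674.8,196.3)
plan([(560,170,220,-.24,44,0),(*a,160,-.34,44,0),(*a,110,-.34,44,2),(*a,65,-.34,44,1),(*a,65,-.34,1,5),(*a,125,-.34,1,0),(x,y,125,-.1405,1,0),(x,y,80,-.1405,1,3),(x,y,66,-.1405,1,2)],reset=True,step=46)"
```

```text
t 27.9 at [406.2 131.3 268.8] th -0.142 tilt [-0.0005 -0.0002]
[[0.0,[0.3,0.73,0.24],[0,0,0.02]],[0.0,[0.32,0.73,0.25],[0,0,0.01]],[0.0,[0.34,0.72,0.24],[0,0,0.02]],[0.0,[0.35,0.7,0.25],[0,0,0.01]],[0.0,[0.35,0.7,0.4],[0,0,0.02]],[0.0,[0.37,0.7,0.4],[0,0,0.02]],[0.0,[0.4,0.68,0.4],[0,0,0.03]],[0.0,[-0.0,-0.0,0.5],[0,0,-0.0]]]
[[0.0,[-0.0,-0.0,0.5],[0,0,-0.0]],[0.0,[0,0,0],[0,0,0]],[0.0,[0,0,0],[0,0,0]],[0.0,[-0.0,-0.0,0.9],[0,0,-0.0]],[0.0,[0,0,0],[0,0,0]],[-0.98,[-0.0,-0.0,-0.0],[0,0,-0.0]],[-0.98,[0,0,0],[0,0,0]],[-0.98,[0,0,0],[0,0,0]]]
[[-0.98,[0,0,0],[0,0,0]],[-0.98,[0,0,0],[0,0,0]],[-0.98,[0,0,0],[0,0,0]],[-0.98,[-0.0,-0.0,-0.6],[0,0,-0.0]],[-0.98,[-0.0,-0.0,-0.6],[0,0,-0.0]],[-0.98,[-0.89,0.19,-0.0],[0,0,-0.03]],[-0.98,[-0.89,0.14,-0.0],[0,0,-0.02]],[-0.98,[-0.9,0.12,-0.0],[0,0,-0.03]]]
[[-0.98,[-0.9,0.08,-0.0],[0,0,-0.02]],[-0.98,[-0.91,0.04,-0.0],[0,0,-0.03]],[-0.98,[0.0,0.0,0.9],[0,0,-0.0]],[-0.98,[0,0,0],[0,0,0]],[-0.98,[0,0,0],[0,0,0]],[-0.98,[0,0,0],[0,0,0]],[-0.98,[0.0,0.0,0.28],[0,0,-0.0]],[-0.98,[0,0,0],[0,0,0]]]
[[-0.98,[0,0,0],[0,0,0]]]
end [643.7 -28.1  65.8] -0.142
```

>>> apply_moves([
  [0.0,[0.3,0.73,0.24],[0,0,0.02]],
  [0.0,[0.32,0.73,0.25],[0,0,0.01]],
  [0.0,[0.34,0.72,0.24],[0,0,0.02]],
  [0.0,[0.35,0.7,0.25],[0,0,0.01]],
  [0.0,[0.35,0.7,0.4],[0,0,0.02]],
  [0.0,[0.37,0.7,0.4],[0,0,0.02]],
  [0.0,[0.4,0.68,0.4],[0,0,0.03]],
  [0.0,[0,0,0.5],[0,0,0]],
])

```text
t: 28.95
ee_pos: [677.6, 197.2, 133.9]
orientation: [2.57, 1.805, 0.003]
ft_force: [-0.8, -0.3, 0.9]
width: 44.0
grasp_force: 0.0
```

>>> apply_moves([
  [0.0,[0,0,0.5],[0,0,0]],
  [0.0,[0,0,0],[0,0,0]],
  [0.0,[0,0,0],[0,0,0]],
])

```text
t: 29.32
ee_pos: [675.2, 197.1, 110.7]
orientation: [2.57, 1.807, 0.001]
ft_force: [0.0, 0.4, 0.2]
width: 44.0
grasp_force: 0.0
```

```bash
python3 -c "
from obj import *
p,K,V=cam('scene'); r=ctrl.masks_of('ticket','scene'); print(np.round(ctrl.get_obs()['ee_pos'],1),[(np.round(a['bbox']).tolist(),round(float(a['score']),2)) for a in r])
if r: print(fit(ticket,[(r[0]['region'].astype(np.float32),K,V)],[674,194,-.3]))
cv2.imwrite('pics/s4.png',cv2.resize(p[150:290,330:500],(680,560),interpolation=2))"
```

```text
[675.5 197.4 111.4] []
```

View pics/s4.png

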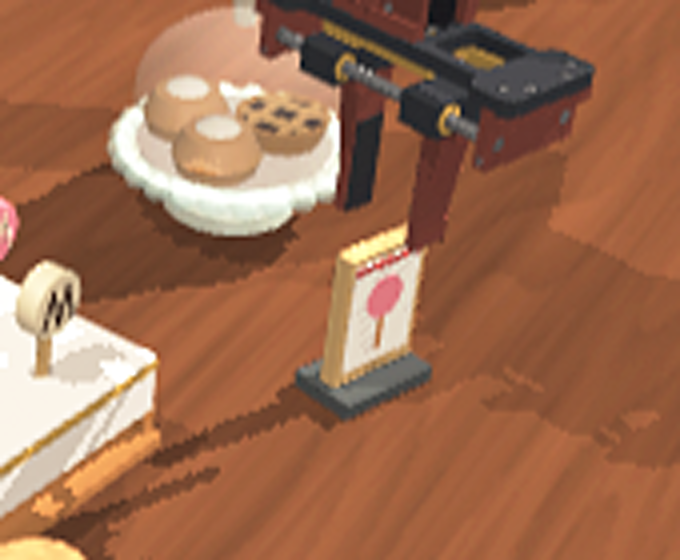

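The fingers straddle the ticket's top at (380,240) in the crop, so I'll descend and grip.

>>> apply_moves([
  [0.0,[0,0,0.5],[0,0,0]],
  [0.0,[0,0,0.4],[0,0,0]],
  [0.0,[0,0,0],[0,0,0]],
  [-0.98,[0,0,0],[0,0,0]],
  [-0.98,[0,0,0],[0,0,0]],
  [-0.98,[0,0,0],[0,0,0]],
  [-0.98,[0,0,0],[0,0,0]],
  [-0.98,[0,0,0],[0,0,0]],
])

```text
t: 30.42
ee_pos: [675.0, 197.4, 65.5]
orientation: [2.569, 1.808, 0.001]
ft_force: [-0.1, -0.2, 1.9]
width: 12.0
grasp_force: 30.0
```

>>> apply_moves([
  [-0.98,[0,0,0],[0,0,0]],
  [-0.98,[0,0,-0.6],[0,0,0]],
  [-0.98,[0,0,-0.6],[0,0,0]],
  [-0.98,[-0.89,0.19,0],[0,0,-0.03]],
  [-0.98,[-0.89,0.14,0],[0,0,-0.02]],
  [-0.98,[-0.9,0.12,0],[0,0,-0.03]],
])

```text
t: 31.18
ee_pos: [655.3, 61.5, 124.4]
orientation: [-2.449, -1.967, 0.001]
ft_force: [1.6, -0.1, -3.1]
width: 11.8
grasp_force: 30.0
```

>>> apply_moves([
  [-0.98,[-0.9,0.08,0],[0,0,-0.02]],
  [-0.98,[-0.91,0.04,0],[0,0,-0.03]],
  [-0.98,[0,0,0.5],[0,0,0]],
  [-0.98,[0,0,0.4],[0,0,0]],
  [-0.98,[0,0,0],[0,0,0]],
  [-0.98,[0,0,0],[0,0,0]],
  [-0.98,[0,0,0],[0,0,0]],
])

```text
t: 32.05
ee_pos: [644.4, -26.8, 80.8]
orientation: [2.37, 2.06, 0.002]
ft_force: [0.4, 0.3, -1.9]
width: 12.0
grasp_force: 30.0
```

>>> apply_moves([
  [-0.98,[0,0,0.2],[0,0,0]],
  [-0.98,[0,0,0.08],[0,0,0]],
  [-0.98,[0,0,0],[0,0,0]],
  [-0.98,[0,0,0.02],[0,0,0]],
  [-0.98,[0,0,0],[0,0,0]],
])

```text
t: 32.67
ee_pos: [643.8, -27.2, 65.4]
orientation: [-2.372, -2.06, -0.0]
ft_force: [-1.5, 0.4, 4.1]
width: 11.8
grasp_force: 30.0
```

>>> apply_moves([
  [-0.3,[0,0,0],[0,0,0]],
  [-0.3,[0,0,0],[0,0,0]],
  [0,[0,0,-0.7],[0,0,0]],
  [0,[0,0,-1],[0,0,0]],
  [0.7,[0,0,-1],[0,0,0]],
  [0.9,[0,-0.9,-0.4],[0,0,0]],
  [0.9,[0,-0.9,-0.4],[0,0,0]],
  [0.9,[0,-0.9,0],[0,0,0]],
])

```text
t: 33.67
ee_pos: [509.8, -8.3, 241.6]
orientation: [2.37, 2.058, 0.004]
ft_force: [-0.1, -0.3, 0.3]
width: 80.3
grasp_force: 0.0
```

```bash
python3 -c "
from obj import *
print(np.round(ctrl.get_obs()['ee_pos'],1))
for n in('top','scene'):
    p,K,V=cam(n); cv2.imwrite('pics/%s5.png'%n,p)
    for l,m,x0 in(('ticket',ticket,[644,-28,-.14]),('jar',jar,[669,-154,0])):
        for a in ctrl.masks_of(l,n)[:2]: print(n,l,np.round(a['bbox']).tolist(),round(float(a['score']),2),fit(m,[(a['region'].astype(np.float32),K,V)],x0))
"
```

```text
[509.8  -8.3 241.6]
top jar [413.0, 132.0, 428.0, 165.0] 0.59 (array([ 6.71291e+02, -1.58395e+02,  6.10000e-02]), np.float64(0.773))
top jar [304.0, 210.0, 387.0, 252.0] 0.54 (array([ 669., -154.,    0.]), np.float64(1.0))
scene jar [319.0, 287.0, 356.0, 350.0] 0.76 (array([ 6.69348e+02, -1.50911e+02,  6.10000e-02]), np.float64(0.047))
scene jar [266.0, 220.0, 369.0, 306.0] 0.32 (array([552.472, -27.786,   1.301]), np.float64(0.691))
```

View pics/scene5.png

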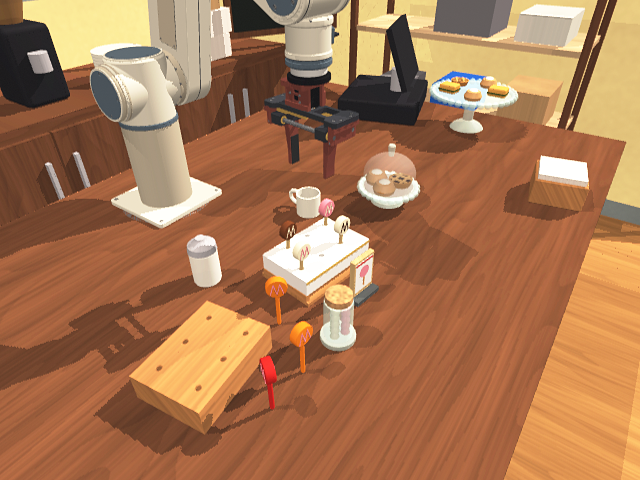

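Four lollies and the ticket (362,280) are in place. The jar at (338,330) has not moved and the block is empty.

```bash
python3 -c "
from plan import *
x,y=st(0,165); a=(669.4,-153.8); th=-.1405
plan([(600,-130,215,th,84,0),(*a,200,th,84,0),(*a,125,th,84,2),(*a,66,th,84,1),(*a,66,th,40,5),(*a,220,th,40,0),(x,y,220,th,40,0),(x,y,90,th,40,3),(x,y,67,th,40,2)],reset=True,step=46)"
```

```text
t 34.0 at [511.3  -8.5 240.2] th -0.141 tilt [ 0.0013 -0.0001]
[[0.91,[-0.54,0.52,0.13],[0,0,-0.0]],[0.91,[-0.54,0.53,0.12],[0,0,-0.0]],[0.91,[-0.54,0.52,0.13],[0,0,-0.0]],[0.91,[-0.54,0.53,0.12],[0,0,-0.0]],[0.91,[-0.14,0.72,0.15],[0,0,-0.0]],[0.91,[-0.13,0.72,0.15],[0,0,-0.0]],[0.91,[-0.0,-0.0,0.75],[0,0,-0.0]],[0.91,[-0.0,-0.0,0.75],[0,0,-0.0]]]
[[0.91,[0,0,0],[0,0,0]],[0.91,[0,0,0],[0,0,0]],[0.91,[-0.0,-0.0,0.59],[0,0,-0.0]],[0.91,[-0.0,-0.0,0.59],[0,0,-0.0]],[0.91,[0,0,0],[0,0,0]],[-0.09,[-0.0,-0.0,0.0],[0,0,-0.0]],[-0.09,[0,0,0],[0,0,0]],[-0.09,[0,0,0],[0,0,0]]]
[[-0.09,[0,0,0],[0,0,0]],[-0.09,[0,0,0],[0,0,0]],[-0.09,[0,0,0],[0,0,0]],[-0.09,[-0.0,-0.0,-0.77],[0,0,-0.0]],[-0.09,[-0.0,-0.0,-0.77],[0,0,-0.0]],[-0.09,[-0.0,-0.0,-0.77],[0,0,-0.0]],[-0.09,[-0.0,-0.0,-0.77],[0,0,-0.0]],[-0.09,[0.71,-0.42,0.0],[0,0,-0.0]]]
[[-0.09,[0.72,-0.42,0.0],[0,0,-0.0]],[-0.09,[0.71,-0.41,0.0],[0,0,-0.0]],[-0.09,[0.72,-0.42,0.0],[0,0,-0.0]],[-0.09,[0.71,-0.42,0.0],[0,0,-0.0]],[-0.09,[0.72,-0.42,0.0],[0,0,-0.0]],[-0.09,[0.71,-0.41,0.0],[0,0,-0.0]],[-0.09,[0.72,-0.42,0.0],[0,0,-0.0]],[-0.09,[-0.0,-0.0,0.87],[0,0,-0.0]]]
[[-0.09,[-0.0,-0.0,0.87],[0,0,-0.0]],[-0.09,[-0.0,-0.0,0.86],[0,0,-0.0]],[-0.09,[0,0,0],[0,0,0]],[-0.09,[0,0,0],[0,0,0]],[-0.09,[0,0,0],[0,0,0]],[-0.09,[-0.0,-0.0,0.46],[0,0,-0.0]],[-0.09,[0,0,0],[0,0,0]],[-0.09,[0,0,0],[0,0,0]]]
end [544.3 153.   67.2] -0.141
```

>>> apply_moves([
  [0.91,[-0.54,0.52,0.13],[0,0,0]],
  [0.91,[-0.54,0.53,0.12],[0,0,0]],
  [0.91,[-0.54,0.52,0.13],[0,0,0]],
  [0.91,[-0.54,0.53,0.12],[0,0,0]],
  [0.91,[-0.14,0.72,0.15],[0,0,0]],
  [0.91,[-0.13,0.72,0.15],[0,0,0]],
  [0.91,[0,0,0.75],[0,0,0]],
  [0.91,[0,0,0.75],[0,0,0]],
])

```text
t: 34.98
ee_pos: [669.8, -154.1, 123.1]
orientation: [2.372, 2.059, 0.001]
ft_force: [0.1, -0.7, -0.2]
width: 83.5
grasp_force: 0.0
```

>>> apply_moves([
  [0.91,[0,0,0],[0,0,0]],
  [0.91,[0,0,0],[0,0,0]],
  [0.91,[0,0,0],[0,0,0]],
])

```text
t: 35.35
ee_pos: [669.8, -153.8, 127.0]
orientation: [2.37, 2.058, 0.003]
ft_force: [0.3, 0.2, 0.3]
width: 83.6
grasp_force: 0.0
```

```bash
python3 -c "
from obj import *
p,K,V=cam('scene'); print(np.round(ctrl.get_obs()['ee_pos'],1))
cv2.imwrite('pics/s6.png',cv2.resize(p[200:370,250:450],(600,510),interpolation=2))"
```

```text
[ 669.5 -153.7  126.9]
```

View pics/s6.png

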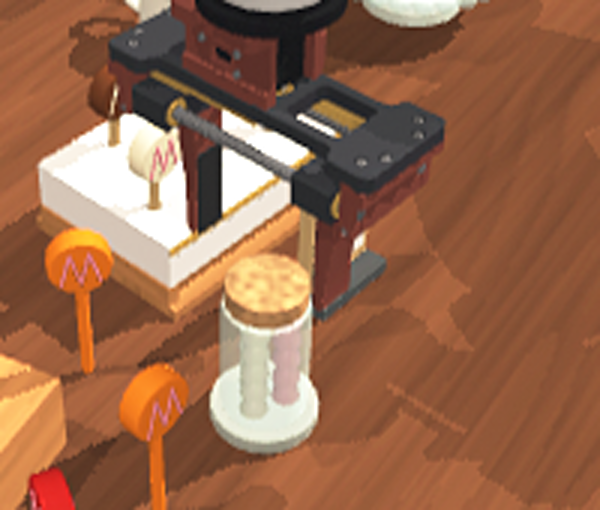

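The open fingers are centred over the jar's cork at (267,290), so I'll go down.

>>> apply_moves([
  [0.91,[0,0,0.59],[0,0,0]],
  [0.91,[0,0,0.59],[0,0,0]],
  [0.91,[0,0,0],[0,0,0]],
  [-0.09,[0,0,0],[0,0,0]],
  [-0.09,[0,0,0],[0,0,0]],
  [-0.09,[0,0,0],[0,0,0]],
  [-0.09,[0,0,0],[0,0,0]],
  [-0.09,[0,0,0],[0,0,0]],
])

```text
t: 36.4
ee_pos: [669.2, -153.6, 67.1]
orientation: [2.371, 2.059, 0.002]
ft_force: [0.4, 0.9, 5.9]
width: 53.5
grasp_force: 30.0
```

>>> apply_moves([
  [-0.09,[0,0,0],[0,0,0]],
  [-0.09,[0,0,-0.6],[0,0,0]],
  [-0.09,[0,0,-0.77],[0,0,0]],
  [-0.09,[0,0,-0.77],[0,0,0]],
  [-0.09,[0,0,-0.94],[0,0,0]],
  [-0.09,[0.71,-0.42,0],[0,0,0]],
])

```text
t: 37.15
ee_pos: [655.1, -117.3, 223.9]
orientation: [2.37, 2.053, 0.007]
ft_force: [0.8, 1.2, -3.3]
width: 53.5
grasp_force: 30.0
```

>>> apply_moves([
  [-0.09,[0.72,-0.42,0],[0,0,0]],
  [-0.09,[0.71,-0.41,0],[0,0,0]],
  [-0.09,[0.72,-0.42,0],[0,0,0]],
  [-0.09,[0.71,-0.42,0],[0,0,0]],
  [-0.09,[0.72,-0.42,0],[0,0,0]],
  [-0.09,[0.71,-0.41,0],[0,0,0]],
  [-0.09,[0.72,-0.42,0],[0,0,0]],
  [-0.09,[0,0,0.6],[0,0,0]],
])

```text
t: 38.15
ee_pos: [543.0, 155.8, 191.1]
orientation: [2.368, 2.063, 0.005]
ft_force: [0.7, 0.1, -3.5]
width: 53.7
grasp_force: 30.0
```

>>> apply_moves([
  [-0.09,[0,0,0.9],[0,0,0]],
  [-0.09,[0,0,0.7],[0,0,0]],
  [-0.09,[0,0,0.4],[0,0,0]],
  [-0.09,[0,0,0],[0,0,0]],
  [-0.09,[0,0,0],[0,0,0]],
  [-0.09,[0,0,0],[0,0,0]],
])

```text
t: 38.9
ee_pos: [543.7, 153.3, 91.1]
orientation: [2.371, 2.06, 0.003]
ft_force: [-0.7, -0.2, -2.7]
width: 53.9
grasp_force: 30.0
```

```bash
python3 -c "
from plan import *
o=ctrl.get_obs(); print(o['ee_pos'],st(0,165))"
```

```text
[543.70510921 153.2808255   91.08768843] (np.float64(544.206303854506), np.float64(152.77410664540216))
```

>>> apply_moves([
  [-0.09,[0,0,0.26],[0,0,0]],
  [-0.09,[0,0,0.16],[0,0,0]],
  [-0.09,[0,0,0.04],[0,0,0]],
  [-0.09,[0,0,0],[0,0,0]],
  [-0.09,[0,0,0],[0,0,0]],
])

```text
t: 39.52
ee_pos: [542.5, 153.1, 66.9]
orientation: [-2.371, -2.06, 0.002]
ft_force: [-1.9, -0.6, 2.4]
width: 53.0
grasp_force: 30.0
```

Down on the counter. I'll release slowly, rise and clear off.

>>> apply_moves([
  [0.5,[0,0,0],[0,0,0]],
  [0.91,[0,0,0],[0,0,0]],
  [0.91,[0,0,0],[0,0,0]],
  [0.91,[0,0,-0.6],[0,0,0]],
  [0.91,[0,0,-1],[0,0,0]],
  [0.91,[0,0,-1],[0,0,0]],
  [0.91,[0,0,-1],[0,0,0]],
  [0.91,[0.9,0,-0.3],[0,0,0]],
])

```text
t: 40.52
ee_pos: [551.0, 196.9, 266.0]
orientation: [2.373, 2.054, 0.008]
ft_force: [0.7, -0.3, 0.1]
width: 84.2
grasp_force: 0.0
```

>>> apply_moves([
  [0.91,[0.9,0,0],[0,0,0]],
  [0.91,[0.9,-0.3,0],[0,0,0]],
  [0.91,[0.9,-0.5,0],[0,0,0]],
  [0.91,[0.9,-0.5,0],[0,0,0]],
  [0.91,[0.9,-0.5,0],[0,0,0]],
  [0.91,[0.9,-0.5,0],[0,0,0]],
  [0.91,[0,0,0],[0,0,0]],
  [0.91,[0,0,0],[0,0,0]],
])

```text
t: 41.52
ee_pos: [473.2, 480.7, 261.6]
orientation: [2.371, 2.06, -0.001]
ft_force: [0.1, 0.2, -0.1]
width: 83.6
grasp_force: 0.0
```

```bash
python3 -c "
from obj import *
from plan import S
print(np.round(ctrl.get_obs()['ee_pos'],1))
for n in('top','scene'):
    p,K,V=cam(n); cv2.imwrite('pics/%s7.png'%n,p)
    for l,m,x0 in(('ticket',ticket,[644,-28,-.14]),('jar',jar,[544,153,0])):
        for a in ctrl.masks_of(l,n)[:2]:
            r,f=fit(m,[(a['region'].astype(np.float32),K,V)],x0); d=r[:2]-S[:2]; c,s=np.cos(S[2]),np.sin(S[2])
            print(n,l,round(float(a['score']),2),f,'in stand',np.round([c*d[0]+s*d[1],-s*d[0]+c*d[1],r[2]-S[2]],2))
    q=cv2.resize(p[100:300,200:450] if n=='top' else p[170:330,230:430],(400,320),interpolation=2); A=q if n=='top' else np.hstack([A,q])
cv2.imwrite('pics/fin.png',A)"
```

```text
[473.2 480.7 261.6]
top ticket 0.79 0.074 in stand [ 1.2346e+02 -2.8900e+00 -1.0000e-02]
top ticket 0.47 1.0 in stand [ 1.2413e+02 -2.0000e-02  0.0000e+00]
top jar 0.8 0.092 in stand [ -1.3  161.84   0.33]
top jar 0.53 1.0 in stand [-2.4000e-01  1.6519e+02  1.4000e-01]
scene ticket 0.67 0.054 in stand [1.2284e+02 2.1900e+00 4.0000e-02]
scene jar 0.57 0.2 in stand [-4.0700e+00  1.7088e+02 -7.0000e-02]
```

View pics/fin.png

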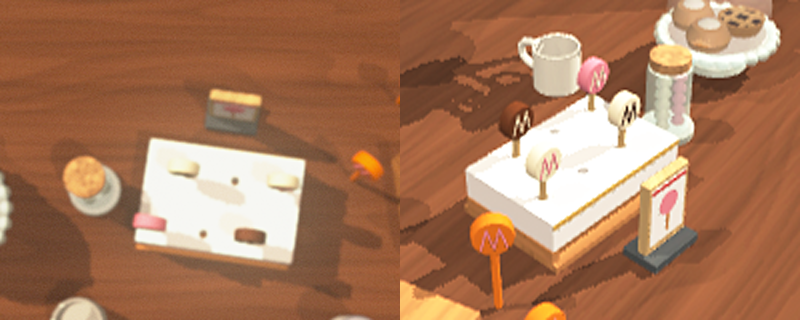

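Everything is in place: four lollies upright facing front, the ticket centred in front and the jar in line at the dome end.

```bash
python3 -c "
from workcell import ctrl
print(ctrl.close_job())"
```

```text
the job is handed in; nothing more can be done
None
```

I've handed the job in: all four lollies that were in the block stand in the display stand facing the brass strip, with the ticket centred in front and the jar off the dome end, both within tolerance by camera measurement, and the cup and sugar shaker weren't touched (no verdict came back).

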